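# Close up the dust extractor's filter cover

## Task

The sloping filter cover of the small dust extractor stands ajar. Press it fully shut, then screw its three captive knobs clockwise until each is hard against its end stop: the big middle one first, then the two outer ones in either order. Leave the other things on the table where they are.

Things in the scene. Friction and masses are not known exactly. Their poses are not given: they have to be found in the camera images.
- extractor: small grey wedge-shaped extractor, fixed to the table, 310 mm wide (y), 225 mm deep (x) without the hose spigot at the back, 55 mm high in front and 168 mm behind. Origin under the middle of its base, x to its back, y to its left, z up. Its top slopes 30 degrees down to its front, the side near the robot.
- filter_cover (a joint): opening angle of the cover (rad): 0 shut on its seat (then it slopes 30 degrees from level), growing as its front edge swings up; stiff hinge (1.1 N m friction), stays where it is left
- cover_hinge (a point): middle of the hinge line, on the cover's underside at its upper far edge; moves with the cover: y is the hinge line (to the left), x runs up the cover's slope, z out of it. Cover: aluminium plate 290 mm wide, 6 mm thick, 206 mm down from the hinge; knob axes 165 mm down, 95 mm apart. Two beads on the plate are no obstacle.
- knob_mid_grip (a point): centre of the big middle knob, round, ribbed, black, 42 mm across: on its turning axis, 26 mm above the cover's top face. Grip band 24 mm high, from 12 mm below the point to 11 mm above it, on a thin collar. Fixed to the cover, does not turn with the knob: z is the turning axis, out of the cover; x runs up the cover's slope, away from the robot.
- knob_left_grip (a point): centre of the left outer knob, round, ribbed, black, 34 mm across: on its turning axis, 26 mm above the cover's top face. Grip band 24 mm high, from 12 mm below the point to 11 mm above it, on a thin collar. Fixed to the cover, does not turn with the knob: z is the turning axis, out of the cover; x runs up the cover's slope, away from the robot.
- knob_right_grip (a point): centre of the right outer knob, round, ribbed, black, 34 mm across: on its turning axis, 26 mm above the cover's top face. Grip band 24 mm high, from 12 mm below the point to 11 mm above it, on a thin collar. Fixed to the cover, does not turn with the knob: z is the turning axis, out of the cover; x runs up the cover's slope, away from the robot.
- knob_mid (a joint): turn of the middle knob (rad). It grows as the knob is screwed in, clockwise seen from outside; friction about 0.1 N m. The end stop is hard, but its reading differs from knob to knob and must be felt: 1.2 to 2.7 rad of turning remain at the start. The knob neither rises nor sinks as it turns, and stays where it is left.
- knob_left (a joint): turn of the left outer knob (rad). It grows as the knob is screwed in, clockwise seen from outside; friction about 0.1 N m. The end stop is hard, but its reading differs from knob to knob and must be felt: 1.2 to 2.7 rad of turning remain at the start. The knob neither rises nor sinks as it turns, and stays where it is left.
- knob_right (a joint): turn of the right outer knob (rad). It grows as the knob is screwed in, clockwise seen from outside; friction about 0.1 N m. The end stop is hard, but its reading differs from knob to knob and must be felt: 1.2 to 2.7 rad of turning remain at the start. The knob neither rises nor sinks as it turns, and stays where it is left.
- foam_cup: bystander: white foam cup, upright, 79 mm wide, 89 mm high, beside the extractor; origin under its middle
- masking_tape: bystander: roll of tape lying flat, 104 mm across, 25 mm high, beside the extractor; origin under its middle
- jar_6: bystander: jar, 63 mm wide, 90 mm high, beside the extractor; origin under its middle
- tub_2: bystander: tub, 84 mm wide, 70 mm high, beside the extractor; origin under its middle

How it is judged:
By the outcome, as a careful person would: the job done as asked, in the order asked, and still so for the second after the job is handed in, with the robot touching nothing.
It also fails if it takes over 72 s, if anything falls off the work surface, if the arm or the gripper's body presses on something with over 40 N, if the wrist force passes 120 N, or if a joint passes its speed limit or range.

## Robot

A 6-joint arm with a two-finger parallel gripper is mounted at the origin on a cart in front of the work surface, level with it; the furniture and walls round the work are solid. World frame = base frame: x ahead of the robot, y to its left, z up, the work surface at z = 0. Lengths are in m, angles in rad, forces in N, time in s.
With the tool pointing down it reaches from about 0.425 to 0.925 m from the base axis. Payload 12.5 kg.
Tool frame: the origin (TCP) lies midway between the tips of the shut fingers; the grasp point (between the pads) lies behind it (env.pinch_z is the y of the grasp point in the tool frame, in m); y points along the fingers, x is the direction in which the jaws open and shut, and the axes are right-handed (so a half turn about y gives the same grasp; the last joint's range is limited). The gripper opens to 85 mm and grips with 20 to 120 N. Pads are 22 mm wide; open, the fingers measure 114 mm over their backs; the gripper's body (76 mm by 85 mm) begins 54 mm behind the grasp point. The pads swing forward as they close: fully open they stand 13 mm farther back than shut.
Start: joints at [-1.246, 0.491, 1.559, -0, 1.092, -0.106], TCP at [0.261, -0.568, 0.231] pointing down, gripper open.
Joint ranges: [-3.1, 3.1], [-0.84, 2.19], [0.05, 2.79], [-1.13, 4.28], [0.06, 2.93], [-2.69, 2.69]. Speed limits (rad/s): [2.22, 2.22, 2.79, 3.14, 3.14, 3.14].

## Interface

Orientations are given as a unit quaternion [x, y, z, w].
In Python, from station import observe, get_image, camera_info, job, env gives the robot as it stands.
- The arm moves only by the tool apply_moves, never from a script. Its argument "series" is a list of rows, each an object of numbers: "tx", "ty", "tz": the shift along the tool's x, y, z in cm; "wx", "wy", "wz": the turn, a rotation vector about the tool's x, y, z in rad. In form: [{"tx": .., "ty": .., "tz": .., "wx": .., "wy": .., "wz": ..}, ...]. A call has exactly 10 rows; each row shifts and turns the commanded pose from where the row before left it, along the tool's axes as they then stand; what a row does not reach is not made up. A row lasts 1/12 s, in which the tool goes at most 41.7 mm and 7.16 degrees, less where a joint would pass 70% of its speed; a pose out of reach is approached as far as the arm can. A call is refused whole if a number of a shift passes 4.17 or a number of a turn 0.125, either way. A call with a gripper value outside its range is refused whole. "jaw" is the finger opening in cm, from 0 to 8.54, set as the call begins (left out, the last holds). The fingers move at their own pace and stop on an object; the grip force is fixed at half the most. Time passes only in rows, so rows that do not move let the fingers close, or fill a call up. It gives the time, the measured TCP pose, the force and the opening at its end, in the units of the state.
- observe(): the state, without advancing time (a new reading comes with each control period).
- get_image(name): name is "scene" or "top"; returns the picture (384x512x3 uint8, red, green, blue); there is no depth.
- camera_info(name): a dict with "intrinsics" (3x3 intrinsics, pixels), "R" (3x3) and "t" (3): a world point X has camera coordinates R X + t. Camera axes: x right, y down, z forward; pixel columns grow to the right and rows downward; lengths in m; the calibration is good to about 2 mm. A picture is of the moment at which its call begins. camera_info takes no time and is no camera call.
- job.close_job(): hands the job in, once; it reports no verdict.
The state is a dict: "time": time; "joint_pos": joint angles; "joint_vel": joint speeds; "tau": joint torques, N m; "eef_pos": TCP position; "tool_rot": TCP orientation; "wrist_force": force on the tool from outside, world axes, zero at the start; "torque": the same for the moment, N m; "finger_gap": finger opening in m.
Only numpy, scipy, OpenCV 4.12 (cv2) and the standard library are available. Lean on these libraries where they do the work, as an engineer would, in place of code of your own. Each camera call takes 0.05 s, during which the arm holds its last target.

## Working session

There is one attempt and no reset: what is moved stays moved. The work goes in short steps, Python scripts to look and compute and a tool call to move; the robot and the scene stay as the last step left them, time stands still between calls to the robot, and variables do not carry over. Pictures are saved under pics/ and viewed, and the job is handed in when it is done.

Besides the shell and the picture viewer there is one more tool, called after "Emit:" as name(argument=value, ...) on one line, values as JSON. apply_moves: Moves the arm, as the interface text tells. Its arguments: {"type":"object","properties":{"series":{"type":"array","items":{"type":"object","properties":{"tx":{"type":"number"},"ty":{"type":"number"},"tz":{"type":"number"},"wx":{"type":"number"},"wy":{"type":"number"},"wz":{"type":"number"}}}},"jaw":{"type":"number"}},"required":["series"]}

```bash
ls; mkdir -p pics; python3 - <<'E'
from station import observe,get_image,camera_info,env
import cv2
s=observe()
for k,v in s.items(): print(k,v)
print(env.pinch_z, [a for a in dir(env) if a[0]!='_'])
for n in ("scene","top"):
    im=get_image(n); cv2.imwrite(f"pics/{n}0.png",im[:,:,::-1]); c=camera_info(n); print(n,c)
E
```

```text
pics
time 0.0
joint_pos [-1.24560988e+00  4.91563207e-01  1.55942643e+00 -1.51799067e-05
  1.09175028e+00 -1.05622190e-01]
joint_vel [-9.31606625e-05 -1.54706411e-04  1.14174770e-03  1.16138083e-03
 -4.40535149e-04 -2.17136598e-03]
tau [ 1.59074858e-03 -6.18452239e+01 -2.61591643e+01 -7.55981910e-05
  4.10916997e-03  4.73766374e-05]
eef_pos [ 0.26093538 -0.5676737   0.23073341]
tool_rot [-0.59506753  0.38189116 -0.38125218  0.59556743]
wrist_force [-1.03758203 -0.09845616  0.7258716 ]
torque [ 0.02524263  0.02539602 -0.01594453]
finger_gap 0.08537241672047499
-0.0187 ['PlanningError', 'pinch_z']
scene {'intrinsics': array([[413.43501045,   0.        , 252.50847367],
       [  0.        , 413.43501045, 187.56795608],
       [  0.        ,   0.        ,   1.        ]]), 'R': array([[-0.60494082, -0.79616402,  0.01301796],
       [-0.34051132,  0.24387952, -0.90806102],
       [ 0.71979069, -0.55375594, -0.41863554]]), 't': array([0.37238627, 0.31051703, 0.76316574])}
top {'intrinsics': array([[356.9574537 ,   0.        , 251.53504592],
       [  0.        , 356.9574537 , 191.13375557],
       [  0.        ,   0.        ,   1.        ]]), 'R': array([[-0.0081274 , -0.99968115, -0.02390713],
       [-0.99697664,  0.00994834, -0.07706238],
       [ 0.07727564,  0.02320853, -0.9967396 ]]), 't': array([0.05281199, 0.59870887, 1.10790045])}
```

View pics/scene0.png

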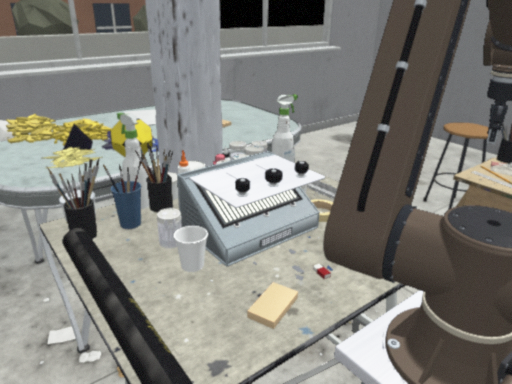

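View pics/top0.png

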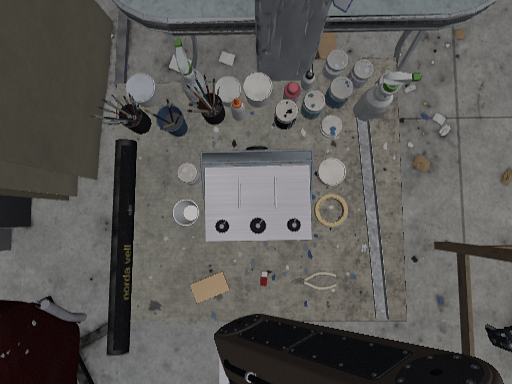

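The scene image shows the cover ajar, with knobs near (242,185), (273,176) and (302,167). In the top view they are near (222,226), (258,226) and (293,225). I'll zoom in to measure them.

```bash
python3 - <<'E'
import cv2
a=cv2.imread('pics/scene0.png')[145:265,160:340]
cv2.imwrite('pics/s0z.png',cv2.resize(a,None,fx=4.4,fy=4.4,interpolation=cv2.INTER_CUBIC))
a=cv2.imread('pics/top0.png')[140:250,165:360]
cv2.imwrite('pics/t0z.png',cv2.resize(a,None,fx=4,fy=4,interpolation=cv2.INTER_CUBIC))
E
```

```text
(no output)
```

View pics/s0z.png

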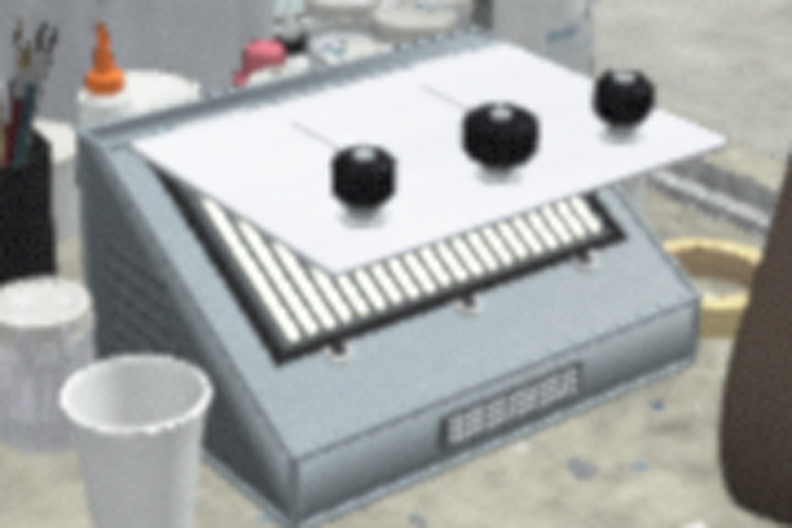

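View pics/t0z.png

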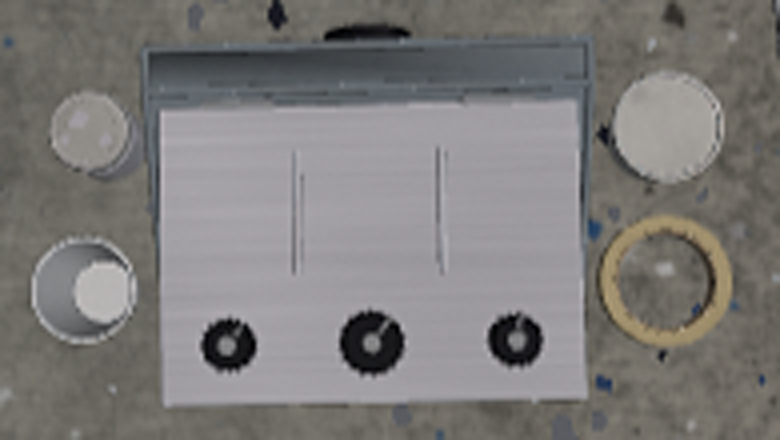

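```bash
cat > h.py <<'E'
import numpy as np
from scipy.spatial.transform import Rotation as Rot
from station import observe,get_image,camera_info
C={n:camera_info(n) for n in('scene','top')}
def proj(n,X):
    c=C[n];p=(c['R']@np.atleast_2d(X).T).T+c['t'];p=p@c['intrinsics'].T;return p[:,:2]/p[:,2:]
def uz(n,X):
    X=np.array(X,float)
    return (X+.5)/4.4-.5+[160,145] if n=='scene' else (X+.5)/4-.5+[165,140]
def ext(p): 
    return Rot.from_euler('z',p[2]),np.array([p[0],p[1],0])
def cov(p,pts):  # pts in hinge frame
    R,t=ext(p); h=np.array([p[3],0,p[4]])
    Rc=Rot.from_euler('y',-(np.pi/6-p[5]))  # x up slope
    return R.apply(h+Rc.apply(np.atleast_2d(pts)))+t
E
cat > fit.py <<'E'
from h import *
from scipy.optimize import least_squares
obs=[]
E_=lambda *a:('e',a); K=lambda *a:('c',a)
H=.145;T=.006
O=[('scene',K(-.206,H,T),(337,273)),('scene',K(-.206,-H,T),(725,140)),('scene',K(0,H,T),(133,147)),
('top',K(0,H,T),(159,110)),('top',K(-.206,H,T),(164,405)),('top',K(-.206,-H,T),(587,399)),('top',K(0,-H,T),(577,100)),
('scene',E_(-.1125,.155,.055),(297,460)),('scene',E_(-.1125,-.155,.055),(698,298)),('scene',E_(-.1125,.155,0),(300,523)),('scene',E_(-.1125,-.155,0),(695,352)),
('top',E_(.1125,.155,.168),(146,48)),('top',E_(.1125,-.155,.168),(592,39))]
for i,y in enumerate((.095,0,-.095)):
    O.append(('scene',K(-.165,y,.032),[(364,177),(500,137),(624,99)][i]))
    O.append(('top',K(-.165,y,.043),[(229,345),(372,342),(516,339)][i]))
def f(p):
    r=[]
    for n,(k,a),px in O:
        X=cov(p,a) if k=='c' else (lambda RT:RT[0].apply(np.atleast_2d(a))+RT[1])(ext(p))
        r.append((proj(n,X)[0]-uz(n,px)))
    return np.array(r).ravel()
s=least_squares(f,[.6,0,0,.08,.16,.4],loss='soft_l1')
print(s.x.round(4));R=f(s.x).reshape(-1,2)
for o,r in zip(O,R):print(o[0],o[1],r.round(2))
J=s.jac;print(np.sqrt(np.diag(np.linalg.inv(J.T@J))).round(4))
np.save('p.npy',s.x)
for y in(.095,0,-.095):print('now',cov(s.x,(-.165,y,.032)).round(4))
q=s.x.copy();q[5]=0
for y in(.095,0,-.095):print('shut',cov(q,(-.165,y,.032)).round(4))
E
python3 fit.py
```

```text
[0.5893 0.0288 0.0091 0.0705 0.1623 0.5379]
scene ('c', (-0.206, 0.145, 0.006)) [-0.1  0.2]
scene ('c', (-0.206, -0.145, 0.006)) [1.61 0.23]
scene ('c', (0, 0.145, 0.006)) [-0.19  0.28]
top ('c', (0, 0.145, 0.006)) [ 0.19 -0.78]
top ('c', (-0.206, 0.145, 0.006)) [-0.7  -0.01]
top ('c', (-0.206, -0.145, 0.006)) [-0.06 -0.21]
top ('c', (0, -0.145, 0.006)) [ 0.04 -0.43]
scene ('e', (-0.1125, 0.155, 0.055)) [ 0.11 -1.22]
scene ('e', (-0.1125, -0.155, 0.055)) [ 0.52 -0.89]
scene ('e', (-0.1125, 0.155, 0)) [-0.29  3.64]
scene ('e', (-0.1125, -0.155, 0)) [-0.35  3.9 ]
top ('e', (0.1125, 0.155, 0.168)) [-0.22 -0.05]
top ('e', (0.1125, -0.155, 0.168)) [-0.56 -0.2 ]
scene ('c', (-0.165, 0.095, 0.032)) [ 0.76 -0.01]
top ('c', (-0.165, 0.095, 0.043)) [-0.31 -0.31]
scene ('c', (-0.165, 0, 0.032)) [ 0.73 -0.27]
top ('c', (-0.165, 0, 0.043)) [-0.06 -0.17]
scene ('c', (-0.165, -0.095, 0.032)) [ 0.37 -0.05]
top ('c', (-0.165, -0.095, 0.043)) [ 0.1  -0.03]
[0.0015 0.0008 0.0048 0.0018 0.0026 0.0154]
now [[0.4944 0.1229 0.1966]]
now [[0.4953 0.028  0.1966]]
now [[ 0.4961 -0.067   0.1966]]
shut [[0.5    0.123  0.1075]]
shut [[0.5009 0.028  0.1075]]
shut [[ 0.5018 -0.067   0.1075]]
```

```bash
cat >> h.py <<'E'
P=np.load('p.npy')
def shut(): 
    q=P.copy();q[5]=0;return q
def coverR(p): return ext(p)[0]*Rot.from_euler('y',-(np.pi/6-p[5]))
def toolR(p,phi,tilt=0):
    """tool y = -cover z ; tool x = cover axis rotated by phi about cover z (from cover x toward y)"""
    R=coverR(p); z=R.apply([0,0,1]); x=R.apply([np.cos(phi),np.sin(phi),0]); y=-z
    return Rot.from_matrix(np.c_[x,y,np.cross(x,y)])*Rot.from_euler('x',tilt)
def st():
    o=observe();return np.array(o['eef_pos']),Rot.from_quat(o['tool_rot']),o
def rel(pt,Rt,cur=None):
    p,R,o=st()
    if cur: p,R=cur
    d=R.inv().apply(np.array(pt).ravel()-p)*100; w=(R.inv()*Rt).as_rotvec()
    print('shift cm',d.round(2),'norm',np.linalg.norm(d).round(2),'rot',w.round(3)); return d,w
def rows(pt,Rt,n,cur=None):
    """n equal rows: straight line + slerp, shift in frame at row start"""
    p,R,o=st()
    if cur: p,R=cur
    w=(R.inv()*Rt).as_rotvec()/n; dp=(np.array(pt).ravel()-p)/n
    for i in range(n):
        d=R.inv().apply(dp)*100; print(d.round(2),w.round(3)); R=R*Rot.from_rotvec(w)
E
python3 - <<'E'
from h import *
p,R,o=st(); print(R.as_matrix().round(3))
pt=cov(P,(-.118,0,.006)); print(pt)
for phi in (np.pi/2,-np.pi/2,0,np.pi): rel(pt+[0,0,.06],toolR(P,phi))
E
```

```text
[[ 0.418 -0.     0.909]
 [-0.909  0.001  0.418]
 [-0.001 -1.     0.   ]]
[[0.54190187 0.02837483 0.16996   ]]
shift cm [-42.43   0.13  50.42] norm 65.9 rot [ 0.003 -2.72   0.019]
shift cm [-42.43   0.13  50.42] norm 65.9 rot [-0.014  0.422  0.002]
shift cm [-42.43   0.13  50.42] norm 65.9 rot [-0.009 -1.149  0.012]
shift cm [-42.43   0.13  50.42] norm 65.9 rot [-0.013  1.992 -0.01 ]
```

Emit:
apply_moves(series=[{"tx": -2.1,"ty": -0.8,"tz": 2.5},{"tx": -2.1,"ty": -0.8,"tz": 2.5},{"tx": -2.1,"ty": -0.8,"tz": 2.5},{"tx": -2.1,"ty": -0.8,"tz": 2.5},{"tx": -2.1,"ty": -0.8,"tz": 2.5},{"tx": -2.1,"ty": -0.8,"tz": 2.5},{"tx": -2.1,"ty": -0.8,"tz": 2.5},{"tx": -2.1,"ty": -0.8,"tz": 2.5},{"tx": -2.1,"ty": -0.8,"tz": 2.5},{"tx": -2.1,"ty": -0.8,"tz": 2.5}], jaw=0)

```text
invalid input at $.series[0]: expected keys tx, ty, tz, wx, wy, wz
```

```bash
python3 - <<'E'
from h import *
p,R,o=st(); print(o['time'],o['joint_pos'].round(3),p.round(3),o['finger_gap'])
pt=cov(P,(-.118,0,.006))[0]; 
rows(pt+[0,0,.05],toolR(P,-np.pi/2),9)
E
```

```text
0.1 [-1.246  0.492  1.559 -0.     1.092 -0.106] [ 0.261 -0.568  0.231] 0.08517041622053122
[-4.71  0.13  5.6 ] [-0.002  0.047  0.   ]
[-4.97  0.12  5.38] [-0.002  0.047  0.   ]
[-5.22  0.11  5.14] [-0.002  0.047  0.   ]
[-5.45  0.1   4.89] [-0.002  0.047  0.   ]
[-5.68  0.1   4.63] [-0.002  0.047  0.   ]
[-5.89  0.09  4.36] [-0.002  0.047  0.   ]
[-6.08  0.09  4.08] [-0.002  0.047  0.   ]
[-6.27  0.08  3.79] [-0.002  0.047  0.   ]
[-6.44  0.08  3.49] [-0.002  0.047  0.   ]
```

All six keys are required in each row.

Emit:
apply_moves(series=[{"tx": -2.1,"ty": -0.8,"tz": 2.5,"wx": 0,"wy": 0,"wz": 0},{"tx": -2.1,"ty": -0.8,"tz": 2.5,"wx": 0,"wy": 0,"wz": 0},{"tx": -2.1,"ty": -0.8,"tz": 2.5,"wx": 0,"wy": 0,"wz": 0},{"tx": -2.1,"ty": -0.8,"tz": 2.5,"wx": 0,"wy": 0,"wz": 0},{"tx": -2.1,"ty": -0.8,"tz": 2.5,"wx": 0,"wy": 0,"wz": 0},{"tx": -2.1,"ty": -0.8,"tz": 2.5,"wx": 0,"wy": 0,"wz": 0},{"tx": -2.1,"ty": -0.8,"tz": 2.5,"wx": 0,"wy": 0,"wz": 0},{"tx": -2.1,"ty": -0.8,"tz": 2.5,"wx": 0,"wy": 0,"wz": 0},{"tx": -2.1,"ty": -0.8,"tz": 2.5,"wx": 0,"wy": 0,"wz": 0},{"tx": -2.1,"ty": -0.8,"tz": 2.5,"wx": 0,"wy": 0,"wz": 0}], jaw=0)

```text
time: 0.93
eef_pos: [0.4008, -0.2711, 0.3116]
tool_rot: [-0.595, 0.382, -0.382, 0.595]
wrist_force: [-0.1, 0.3, 0.6]
finger_gap: 0.0
```

```bash
python3 - <<'E'
from h import *
p,R,o=st(); print(o['time'],o['joint_pos'].round(3),p.round(3),o['finger_gap'])
pt=cov(P,(-.118,0,.006))[0]; 
rows(pt+[0,0,.05],toolR(P,-np.pi/2),9)
E
```

```text
0.9333 [-0.731  0.206  1.777  0.     1.158  0.409] [ 0.401 -0.271  0.312] 1.545957128890577e-05
[-2.37  1.02  2.81] [-0.002  0.047  0.   ]
[-2.5   1.01  2.7 ] [-0.002  0.047  0.   ]
[-2.62  1.01  2.58] [-0.002  0.047  0.   ]
[-2.74  1.01  2.46] [-0.002  0.047  0.   ]
[-2.85  1.01  2.33] [-0.002  0.047  0.   ]
[-2.96  1.    2.2 ] [-0.002  0.047  0.   ]
[-3.06  1.    2.06] [-0.002  0.047  0.   ]
[-3.15  1.    1.91] [-0.002  0.047  0.   ]
[-3.23  1.    1.76] [-0.002  0.047  0.   ]
```

```bash
python3 - <<'E'
from h import *
pt=cov(P,(-.118,0,.006))[0]; 
rows(pt+[0,0,.04],toolR(P,0),10)
E
```

```text
[-2.13  1.02  2.53] [-0.001 -0.115  0.001]
[-1.83  1.02  2.76] [-0.001 -0.115  0.001]
[-1.5   1.02  2.95] [-0.001 -0.115  0.001]
[-1.15  1.02  3.11] [-0.001 -0.115  0.001]
[-0.78  1.01  3.22] [-0.001 -0.115  0.001]
[-0.41  1.01  3.29] [-0.001 -0.115  0.001]
[-0.02  1.01  3.31] [-0.001 -0.115  0.001]
[0.36 1.01 3.29] [-0.001 -0.115  0.001]
[0.73 1.   3.23] [-0.001 -0.115  0.001]
[1.1  1.   3.13] [-0.001 -0.115  0.001]
```

Emit:
apply_moves(series=[{"tx": -2.13,"ty": 0.2,"tz": 2.53,"wx": 0,"wy": -0.115,"wz": 0},{"tx": -1.83,"ty": 0.2,"tz": 2.76,"wx": 0,"wy": -0.115,"wz": 0},{"tx": -1.5,"ty": 0.2,"tz": 2.95,"wx": 0,"wy": -0.115,"wz": 0},{"tx": -1.15,"ty": 0.2,"tz": 3.11,"wx": 0,"wy": -0.115,"wz": 0},{"tx": -0.78,"ty": 0.2,"tz": 3.22,"wx": 0,"wy": -0.115,"wz": 0},{"tx": -0.41,"ty": 0.2,"tz": 3.29,"wx": 0,"wy": -0.115,"wz": 0},{"tx": 0,"ty": 0.2,"tz": 3.31,"wx": 0,"wy": -0.115,"wz": 0},{"tx": 0.36,"ty": 0.2,"tz": 3.29,"wx": 0,"wy": -0.115,"wz": 0},{"tx": 0.73,"ty": 0.5,"tz": 3.23,"wx": 0,"wy": -0.115,"wz": 0},{"tx": 1.1,"ty": 0.5,"tz": 3.13,"wx": 0,"wy": -0.115,"wz": 0}], jaw=0)

```text
time: 1.77
eef_pos: [0.5426, 0.0283, 0.285]
tool_rot: [0.707, 0.006, -0.006, -0.707]
wrist_force: [0.7, 0.1, -0.9]
finger_gap: 0.0002
```

```bash
python3 - <<'E'
from h import *
import cv2
p,R,o=st(); print(o['time'],o['joint_pos'].round(3),p.round(3),o['wrist_force'])
pt=cov(P,(-.118,0,.006))[0]; 
rel(pt,toolR(P,0))
# press plan along arc
cur=None
for a in np.linspace(P[5],0,14):
    q=P.copy();q[5]=a; x=cov(q,(-.118,0,.006))[0]; T=toolR(q,0)
    if cur: rel(x,T,cur)
    cur=(x,T)
im=get_image('scene');cv2.imwrite('pics/s1.png',im[:,:,::-1])
E
```

```text
1.7667 [-0.069  0.321  1.687 -0.     1.133 -0.085] [0.543 0.028 0.285] [ 0.69350161  0.1073797  -0.8823983 ]
shift cm [-7.000e-02  1.151e+01  1.000e-02] norm 11.51 rot [0.    0.007 0.014]
shift cm [-0.01  0.49  0.  ] norm 0.49 rot [-0.     0.    -0.041]
shift cm [-0.01  0.49  0.  ] norm 0.49 rot [-0.     0.    -0.041]
shift cm [-0.01  0.49  0.  ] norm 0.49 rot [ 0.     0.    -0.041]
shift cm [-0.01  0.49 -0.  ] norm 0.49 rot [-0.    -0.    -0.041]
shift cm [-0.01  0.49  0.  ] norm 0.49 rot [-0.     0.    -0.041]
shift cm [-0.01  0.49 -0.  ] norm 0.49 rot [ 0.     0.    -0.041]
shift cm [-0.01  0.49  0.  ] norm 0.49 rot [-0.    -0.    -0.041]
shift cm [-0.01  0.49 -0.  ] norm 0.49 rot [ 0.     0.    -0.041]
shift cm [-0.01  0.49  0.  ] norm 0.49 rot [-0.    -0.    -0.041]
shift cm [-0.01  0.49 -0.  ] norm 0.49 rot [-0.    -0.    -0.041]
shift cm [-0.01  0.49  0.  ] norm 0.49 rot [ 0.     0.    -0.041]
shift cm [-0.01  0.49 -0.  ] norm 0.49 rot [ 0.     0.    -0.041]
shift cm [-0.01  0.49 -0.  ] norm 0.49 rot [-0.    -0.    -0.041]
```

View pics/s1.png

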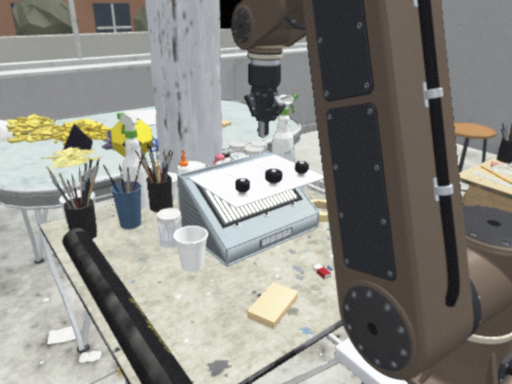

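Emit:
apply_moves(series=[{"tx": 0,"ty": 1.3,"tz": 0,"wx": 0,"wy": 0,"wz": 0},{"tx": 0,"ty": 1.3,"tz": 0,"wx": 0,"wy": 0,"wz": 0},{"tx": 0,"ty": 1.3,"tz": 0,"wx": 0,"wy": 0,"wz": 0},{"tx": 0,"ty": 1.3,"tz": 0,"wx": 0,"wy": 0,"wz": 0},{"tx": 0,"ty": 1.3,"tz": 0,"wx": 0,"wy": 0,"wz": 0},{"tx": 0,"ty": 1.3,"tz": 0,"wx": 0,"wy": 0,"wz": 0},{"tx": 0,"ty": 1.1,"tz": 0,"wx": 0,"wy": 0,"wz": 0},{"tx": 0,"ty": 1.0,"tz": 0,"wx": 0,"wy": 0,"wz": 0},{"tx": 0,"ty": 0.7,"tz": 0,"wx": 0,"wy": 0,"wz": 0},{"tx": 0,"ty": 0.5,"tz": 0,"wx": 0,"wy": 0,"wz": 0}], jaw=0)

```text
time: 2.65
eef_pos: [0.5421, 0.0266, 0.1735]
tool_rot: [0.707, 0.003, -0.004, -0.707]
wrist_force: [0.7, -0.4, 1.1]
finger_gap: -0.0
```

Emit:
apply_moves(series=[{"tx": 0,"ty": 0.5,"tz": 0,"wx": 0,"wy": 0,"wz": -0.041},{"tx": 0,"ty": 0.5,"tz": 0,"wx": 0,"wy": 0,"wz": -0.041},{"tx": 0,"ty": 0.5,"tz": 0,"wx": 0,"wy": 0,"wz": -0.041},{"tx": 0,"ty": 0.5,"tz": 0,"wx": 0,"wy": 0,"wz": -0.041},{"tx": 0,"ty": 0.5,"tz": 0,"wx": 0,"wy": 0,"wz": -0.041},{"tx": 0,"ty": 0.5,"tz": 0,"wx": 0,"wy": 0,"wz": -0.041},{"tx": 0,"ty": 0.5,"tz": 0,"wx": 0,"wy": 0,"wz": -0.041},{"tx": 0,"ty": 0.5,"tz": 0,"wx": 0,"wy": 0,"wz": -0.041},{"tx": 0,"ty": 0.5,"tz": 0,"wx": 0,"wy": 0,"wz": -0.041},{"tx": 0,"ty": 0.5,"tz": 0,"wx": 0,"wy": 0,"wz": -0.041}], jaw=0)

```text
time: 3.48
eef_pos: [0.551, 0.0266, 0.1257]
tool_rot: [-0.692, -0.148, -0.141, 0.693]
wrist_force: [-3.0, 3.6, 4.7]
finger_gap: -0.0001
```

```bash
python3 - <<'E'
from h import *
import cv2
p,R,o=st(); print(o['time'],o['joint_pos'].round(3),p.round(4),o['wrist_force'])
q=shut();print(cov(q,(-.118,0,.006)))
rel(cov(q,(-.118,0,.006)),toolR(q,0))
im=get_image('scene');cv2.imwrite('pics/s2.png',im[:,:,::-1])
E
```

```text
3.4833 [-0.09   0.447  2.109  0.221  0.18  -0.309] [0.551  0.0266 0.1257] [-3.01997661  3.64259432  4.72358458]
[[0.55461218 0.02849061 0.10846474]]
shift cm [-0.36  1.72  0.18] norm 1.77 rot [ 0.     0.001 -0.112]
```

View pics/s2.png

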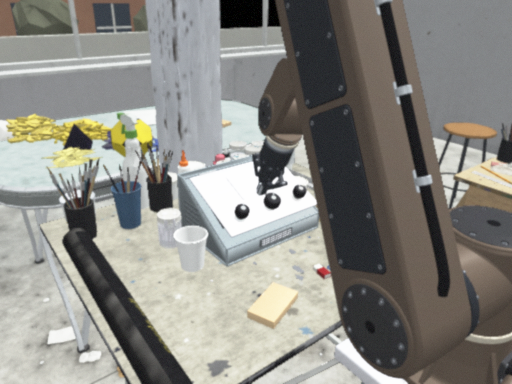

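```bash
cat > kin.py <<'E'
from h import *
from scipy.optimize import least_squares
e=lambda a,q:Rot.from_euler(a,q)
def fkR(q): return e('z',q[0])*e('y',q[1]+q[2])*e('z',q[3])*e('y',q[4])*e('z',q[5])
def fk(q,k):
    h,L1,a3,d1,d2,L2,Lt,a1=k
    R=e('z',q[0]); p=R.apply([a1,0,h]); R=R*e('y',q[1]); p=p+R.apply([0,0,L1]); R=R*e('y',q[2]); p=p+R.apply([a3,d1,L2])
    R=R*e('z',q[3]); p=p+R.apply([0,d2,0]);R=R*e('y',q[4]); p=p+R.apply([0,0,Lt]); return p,R*e('z',q[5])
E
cat > kfit.py <<'E'
from kin import *
p,R,o=st(); q=o['joint_pos']
print(q.round(4)); print((fkR(q).inv()*R).as_matrix().round(3))
D=[([-1.2456,.49156,1.55943,0,1.09175,-.10562],[.26093,-.56767,.23073]),([-.731,.206,1.777,0,1.158,.409],[.4008,-.2711,.3116]),([-.069,.321,1.687,0,1.133,-.085],[.5426,.0283,.285]),(q,p)]
f=lambda k:np.concatenate([np.r_[fk(a,k)[0]-b]*1000 for a,b in D]+[np.r_[k[2],k[7]]*3])
s=least_squares(f,[.2,.57,0,.06,0,.4,.25,0]);print(s.x.round(4),f(s.x).round(1))
np.save('k.npy',s.x)
E
python3 kfit.py
```

```text
[-0.0899  0.4481  2.1121  0.2287  0.1744 -0.3169]
[[-1. -0.  0.]
 [ 0.  0.  1.]
 [-0.  1. -0.]]
[ 0.1943  0.5866  0.0423  0.0718 -0.006   0.4081  0.2548  0.0023] [-0.1 -0.  -0.   0.   0.  -0.1 -0.   0.1  0.1  0.  -0.  -0.   0.1  0. ]
```

```bash
cat >> kin.py <<'E'
k=np.load('k.npy')
M=Rot.from_matrix([[-1,0,0],[0,0,1],[0,1,0]])
LO=np.array([-3.1,-.84,.05,-1.13,.06,-2.69]);HI=np.array([3.1,2.19,2.79,4.28,2.93,2.69])
def ik(pt,Rt,seed,lim=True):
    def f(q):
        p,R=fk(q,k);return np.r_[(p-pt)*10,(Rt.inv()*R*M).as_rotvec()]
    s=least_squares(f,np.clip(seed,LO+.01,HI-.01),bounds=(LO,HI) if lim else(-10,10));return s.x,np.linalg.norm(s.fun)
E
python3 - <<'E'
from kin import *
q0=st()[2]['joint_pos'];S=shut()
for y in (.095,0,-.095):
  pt=cov(S,(-.165,y,.032-.0187+0))[0]   # tcp 18.7 deeper
  for phi in (2.4,1.57,0,-1.57,-2.4):
    for j4 in (0,3.14):
      best=min((ik(pt,toolR(S,phi),np.r_[0,.4,2.1,j4,.3,g]) for g in(-2,0,2)),key=lambda a:a[1])
      print(y,phi,j4,best[0].round(2),best[1].round(3))
E
```

```text
0.095 2.4 0 [0.11 0.51 2.27 3.46 0.17 0.51] 0.0
0.095 2.4 3.14 [0.11 0.51 2.27 3.46 0.17 0.51] 0.0
0.095 1.57 0 [0.11 0.51 2.27 3.46 0.17 1.34] 0.0
0.095 1.57 3.14 [0.11 0.51 2.27 3.46 0.17 1.34] 0.0
0.095 0 0 [ 0.07  0.49  2.25  2.75  0.09 -2.69] 0.077
0.095 0 3.14 [0.13 0.5  2.26 3.7  0.15 2.69] 0.027
0.095 -1.57 0 [ 0.11  0.51  2.27  3.46  0.17 -1.8 ] 0.0
0.095 -1.57 3.14 [ 0.11  0.51  2.27  3.46  0.17 -1.8 ] 0.0
0.095 -2.4 0 [ 0.11  0.51  2.27  3.46  0.17 -0.97] 0.0
0.095 -2.4 3.14 [ 0.11  0.51  2.27  3.46  0.17 -0.97] 0.0
0 2.4 0 [-0.13  0.49  2.3   2.75  0.19  1.  ] 0.0
0 2.4 3.14 [-0.13  0.49  2.3   2.75  0.19  1.  ] 0.0
0 1.57 0 [-0.13  0.49  2.3   2.75  0.19  1.83] 0.0
0 1.57 3.14 [-0.13  0.49  2.3   2.75  0.19  1.83] 0.0
0 0 0 [-0.14  0.49  2.29  2.55  0.17 -2.69] 0.025
0 0 3.14 [-0.14  0.49  2.29  2.55  0.17 -2.69] 0.025
0 -1.57 0 [-0.13  0.49  2.3   2.75  0.19 -1.31] 0.0
0 -1.57 3.14 [-0.13  0.49  2.3   2.75  0.19 -1.31] 0.0
0 -2.4 0 [-0.13  0.49  2.3   2.75  0.19 -0.48] 0.0
0 -2.4 3.14 [-0.13  0.49  2.3   2.75  0.19 -0.48] 0.0
-0.095 2.4 0 [-0.37  0.5   2.28  2.17  0.23  1.37] 0.0
-0.095 2.4 3.14 [-0.37  0.5   2.28  2.17  0.23  1.37] 0.0
-0.095 1.57 0 [-0.37  0.5   2.28  2.17  0.23  2.2 ] 0.0
-0.095 1.57 3.14 [-0.37  0.5   2.28  2.17  0.23  2.2 ] 0.0
-0.095 0 0 [-0.37  0.5   2.28  2.17  0.23 -2.52] 0.0
-0.095 0 3.14 [-0.37  0.5   2.28  2.17  0.23 -2.52] 0.0
-0.095 -1.57 0 [-0.37  0.5   2.28  2.17  0.23 -0.95] 0.0
-0.095 -1.57 3.14 [-0.37  0.5   2.28  2.17  0.23 -0.95] 0.0
-0.095 -2.4 0 [-0.37  0.5   2.28  2.17  0.23 -0.12] 0.0
-0.095 -2.4 3.14 [-0.37  0.5   2.28  2.17  0.23 -0.12] 0.0
```

Emit:
apply_moves(series=[{"tx": -0.03,"ty": 0.2,"tz": 0,"wx": 0,"wy": 0,"wz": 0},{"tx": -0.03,"ty": 0.2,"tz": 0,"wx": 0,"wy": 0,"wz": 0},{"tx": -0.03,"ty": 0.2,"tz": 0,"wx": 0,"wy": 0,"wz": 0},{"tx": -0.03,"ty": 0.2,"tz": 0,"wx": 0,"wy": 0,"wz": 0},{"tx": -0.03,"ty": 0.2,"tz": 0,"wx": 0,"wy": 0,"wz": 0},{"tx": -0.03,"ty": 0.2,"tz": 0,"wx": 0,"wy": 0,"wz": 0},{"tx": -0.03,"ty": 0.1,"tz": 0,"wx": 0,"wy": 0,"wz": 0},{"tx": -0.03,"ty": 0.1,"tz": 0,"wx": 0,"wy": 0,"wz": 0},{"tx": 0,"ty": 0,"tz": 0,"wx": 0,"wy": 0,"wz": 0},{"tx": 0,"ty": 0,"tz": 0,"wx": 0,"wy": 0,"wz": 0}], jaw=0)

```text
time: 4.37
eef_pos: [0.5554, 0.0267, 0.1145]
tool_rot: [-0.691, -0.149, -0.142, 0.693]
wrist_force: [-19.1, -2.0, 39.9]
finger_gap: 0.0001
```

```bash
python3 - <<'E'
from h import *
p,R,o=st(); print(o['time'],o['joint_pos'].round(3),p.round(4),o['wrist_force'],o['torque'])
q=shut();rel(cov(q,(-.118,0,.006)),toolR(q,0))
E
```

```text
4.3667 [-0.089  0.472  2.11   0.264  0.152 -0.352] [0.5554 0.0267 0.1145] [-19.13878862  -2.00518412  39.87302824] [-0.30087898  0.37992927 -0.1314664 ]
shift cm [-0.32  0.52  0.18] norm 0.64 rot [-0.     0.001 -0.109]
```

Emit:
apply_moves(series=[{"tx": 0,"ty": -0.5,"tz": 0,"wx": 0,"wy": 0,"wz": 0},{"tx": 0,"ty": -1.5,"tz": 0,"wx": 0,"wy": 0,"wz": 0},{"tx": 0,"ty": -1.5,"tz": 0,"wx": 0,"wy": 0,"wz": 0},{"tx": 0,"ty": -1.5,"tz": 0,"wx": 0,"wy": 0,"wz": 0},{"tx": 0,"ty": -1.5,"tz": 0,"wx": 0,"wy": 0,"wz": 0},{"tx": 0,"ty": -1.5,"tz": 0,"wx": 0,"wy": 0,"wz": 0},{"tx": 0,"ty": -1.5,"tz": 0,"wx": 0,"wy": 0,"wz": 0},{"tx": 0,"ty": -1.5,"tz": 0,"wx": 0,"wy": 0,"wz": 0},{"tx": 0,"ty": -1.5,"tz": 0,"wx": 0,"wy": 0,"wz": 0},{"tx": 0,"ty": 0,"tz": 0,"wx": 0,"wy": 0,"wz": 0}], jaw=8.54)

```text
time: 5.2
eef_pos: [0.5052, 0.0263, 0.2287]
tool_rot: [-0.692, -0.149, -0.142, 0.693]
wrist_force: [-0.1, -0.5, 0.5]
finger_gap: 0.0852
```

```bash
python3 - <<'E'
from h import *
import cv2
p,R,o=st(); print(o['time'],o['joint_pos'].round(3),p.round(4),o['wrist_force'])
a=get_image('scene')[:,:,::-1];cv2.imwrite('pics/s3.png',a)
cv2.imwrite('pics/s3z.png',cv2.resize(a[145:265,160:340],None,fx=4.4,fy=4.4,interpolation=cv2.INTER_CUBIC))
a=get_image('top')[:,:,::-1];cv2.imwrite('pics/t3.png',a)
cv2.imwrite('pics/t3z.png',cv2.resize(a[140:250,165:360],None,fx=4,fy=4,interpolation=cv2.INTER_CUBIC))
E
```

```text
5.2 [-0.101  0.211  2.097  0.107  0.425 -0.2  ] [0.5052 0.0263 0.2287] [-0.06789832 -0.49523538  0.5419243 ]
```

View pics/s3z.png

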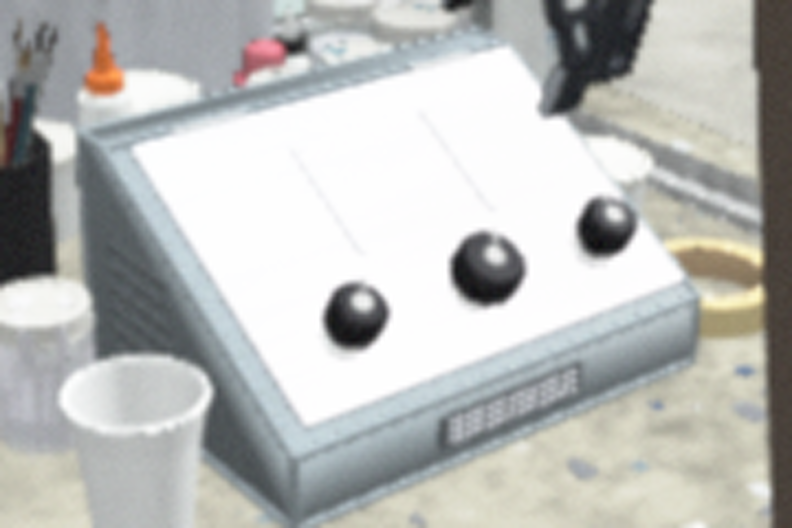

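View pics/t3z.png

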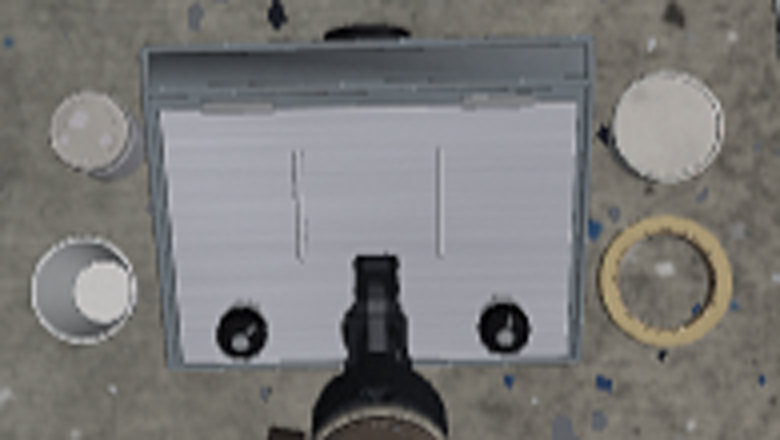

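```bash
cat > fit2.py <<'E'
from h import *
from scipy.optimize import least_squares
H=.145;T=.006
# state index 0 ajar,1 shut
O=[('scene',0,(-.206,H,T),(337,273)),('scene',0,(-.206,-H,T),(725,140)),('scene',0,(0,H,T),(133,147)),
('top',0,(0,H,T),(159,110)),('top',0,(-.206,H,T),(164,405)),('top',0,(-.206,-H,T),(587,399)),('top',0,(0,-H,T),(577,100)),
('scene',2,(-.1125,.155,.055),(297,460)),('scene',2,(-.1125,-.155,.055),(698,298)),
('top',2,(.1125,.155,.168),(146,48)),('top',2,(.1125,-.155,.168),(592,39)),
('scene',1,(-.206,H,T),(308,428)),('scene',1,(0,H,T),(133,147)),('scene',1,(-.206,-H,T),(696,285)),
('top',1,(0,H,T),(160,112)),('top',1,(-.206,H,T),(180,362)),('top',1,(0,-H,T),(577,103)),('top',1,(-.206,-H,T),(571,357))]
a=[(364,177),(500,137),(624,99)];b=[(229,345),(372,342),(516,339)];c=[(357,315),(488,267),(607,226)];d=[(242,331),None,(504,327)]
for i,y in enumerate((.095,0,-.095)):
    O+=[('scene',0,(-.165,y,.032),a[i]),('top',0,(-.165,y,.043),b[i]),('scene',1,(-.165,y,.032),c[i])]
    if d[i]: O.append(('top',1,(-.165,y,.034),d[i]))
def f(p):
    r=[]
    for n,k,X,px in O:
        if k==2: Rr,t=ext(p);W=Rr.apply(np.atleast_2d(X))+t
        else:
            q=np.array(p[:6]);q[5]=p[5+k];W=cov(q,X)
        r.append(proj(n,W)[0]-uz(n,px))
    return np.array(r).ravel()
s=least_squares(f,list(P[:6])+[0.],loss='soft_l1')
print(s.x.round(4));R=f(s.x).reshape(-1,2)
for o,r in zip(O,R):print(o[0],o[1],o[2],r.round(2))
q=s.x[:6].copy();q[5]=s.x[6];np.save('pshut.npy',q)
for y in(.095,0,-.095):print('shut',cov(q,(-.165,y,.032)).round(4))
q[5]=0
for y in(.095,0,-.095):print('shut0',cov(q,(-.165,y,.032)).round(4))
np.save('p0.npy',q)
E
python3 fit2.py
```

```text
[0.5887 0.029  0.0077 0.0717 0.1643 0.5264 0.0013]
scene 0 (-0.206, 0.145, 0.006) [-0.44  0.27]
scene 0 (-0.206, -0.145, 0.006) [1.4  0.35]
scene 0 (0, 0.145, 0.006) [-0.41 -0.52]
top 0 (0, 0.145, 0.006) [ 0.04 -1.15]
top 0 (-0.206, 0.145, 0.006) [-0.82 -0.29]
top 0 (-0.206, -0.145, 0.006) [-0.22 -0.34]
top 0 (0, -0.145, 0.006) [ 0.1  -0.67]
scene 2 (-0.1125, 0.155, 0.055) [ 0.07 -1.1 ]
scene 2 (-0.1125, -0.155, 0.055) [ 0.64 -0.74]
top 2 (0.1125, 0.155, 0.168) [-0.23  0.09]
top 2 (0.1125, -0.155, 0.168) [-0.56  0.1 ]
scene 1 (-0.206, 0.145, 0.006) [0.34 0.13]
scene 1 (0, 0.145, 0.006) [0.19 0.14]
scene 1 (-0.206, -0.145, 0.006) [-1.8  -0.88]
top 1 (0, 0.145, 0.006) [-0.16 -0.54]
top 1 (-0.206, 0.145, 0.006) [0.43 0.23]
top 1 (0, -0.145, 0.006) [ 0.09 -0.3 ]
top 1 (-0.206, -0.145, 0.006) [-1.39  0.03]
scene 0 (-0.165, 0.095, 0.032) [ 0.55 -0.07]
top 0 (-0.165, 0.095, 0.043) [-0.44 -0.41]
scene 1 (-0.165, 0.095, 0.032) [0.58 0.23]
top 1 (-0.165, 0.095, 0.034) [-0.13  0.77]
scene 0 (-0.165, 0, 0.032) [ 0.57 -0.31]
top 0 (-0.165, 0, 0.043) [-0.19 -0.22]
scene 1 (-0.165, 0, 0.032) [0.62 0.59]
scene 0 (-0.165, -0.095, 0.032) [ 0.25 -0.08]
top 0 (-0.165, -0.095, 0.043) [-0.02 -0.03]
scene 1 (-0.165, -0.095, 0.032) [0.55 0.36]
top 1 (-0.165, -0.095, 0.034) [-0.18  0.75]
shut [[0.5007 0.1233 0.1097]]
shut [[0.5015 0.0283 0.1097]]
shut [[ 0.5022 -0.0667  0.1097]]
shut0 [[0.5008 0.1233 0.1095]]
shut0 [[0.5015 0.0283 0.1095]]
shut0 [[ 0.5023 -0.0667  0.1095]]
```

```bash
cat >> kin.py <<'E'
S=np.load('p0.npy')
def emit(qs):
    for a,b in zip(qs[:-1],qs[1:]):
        pa,Ra=fk(a,k);pb,Rb=fk(b,k);Ra=Ra*M;Rb=Rb*M
        d=Ra.inv().apply(pb-pa)*100;w=(Ra.inv()*Rb).as_rotvec()
        print('{"tx": %.2f, "ty": %.2f, "tz": %.2f, "wx": %.3f, "wy": %.3f, "wz": %.3f},'%(*d,*w))
E
python3 - <<'E'
from kin import *
p,R,o=st();q0=o['joint_pos']
pt=cov(S,(-.165,0,.092))[0]; T=toolR(S,-.4)
qt,e_=ik(pt,T,np.r_[-.13,.3,2.3,2.7,.3,-2.3]);print(pt,qt.round(3),e_)
p2,_=fk(q0,k);print(p,p2)
n=20;t=np.linspace(0,1,n+1)[:,None]
qs=q0+(qt-q0)*t
qs[:,4]=np.interp(t[:,0],[0,.25,1],[q0[4],.3,qt[4]])
emit(qs)
E
```

```text
[0.47154011 0.02810103 0.16144721] [-0.126  0.289  2.312  1.268  0.07  -0.983] 5.118364451807024e-15
[0.50527835 0.02626335 0.22664145] [0.50532744 0.02613228 0.2265799 ]
{"tx": -0.04, "ty": 0.31, "tz": 0.44, "wx": 0.018, "wy": 0.016, "wz": -0.015},
{"tx": -0.04, "ty": 0.30, "tz": 0.37, "wx": 0.015, "wy": 0.017, "wz": -0.015},
{"tx": -0.04, "ty": 0.29, "tz": 0.29, "wx": 0.013, "wy": 0.018, "wz": -0.015},
{"tx": -0.05, "ty": 0.27, "tz": 0.21, "wx": 0.010, "wy": 0.018, "wz": -0.015},
{"tx": -0.06, "ty": 0.26, "tz": 0.14, "wx": 0.007, "wy": 0.019, "wz": -0.015},
{"tx": -0.27, "ty": 0.24, "tz": 0.16, "wx": 0.009, "wy": 0.019, "wz": -0.007},
{"tx": -0.28, "ty": 0.23, "tz": 0.11, "wx": 0.007, "wy": 0.020, "wz": -0.007},
{"tx": -0.28, "ty": 0.22, "tz": 0.05, "wx": 0.005, "wy": 0.020, "wz": -0.007},
{"tx": -0.29, "ty": 0.21, "tz": 0.00, "wx": 0.003, "wy": 0.020, "wz": -0.006},
{"tx": -0.29, "ty": 0.20, "tz": -0.05, "wx": 0.001, "wy": 0.020, "wz": -0.006},
{"tx": -0.30, "ty": 0.19, "tz": -0.10, "wx": -0.001, "wy": 0.021, "wz": -0.006},
{"tx": -0.31, "ty": 0.17, "tz": -0.15, "wx": -0.002, "wy": 0.021, "wz": -0.005},
{"tx": -0.33, "ty": 0.16, "tz": -0.20, "wx": -0.004, "wy": 0.021, "wz": -0.005},
{"tx": -0.34, "ty": 0.15, "tz": -0.25, "wx": -0.006, "wy": 0.021, "wz": -0.004},
{"tx": -0.36, "ty": 0.14, "tz": -0.30, "wx": -0.007, "wy": 0.021, "wz": -0.003},
{"tx": -0.37, "ty": 0.13, "tz": -0.34, "wx": -0.009, "wy": 0.021, "wz": -0.003},
{"tx": -0.39, "ty": 0.13, "tz": -0.38, "wx": -0.010, "wy": 0.021, "wz": -0.002},
{"tx": -0.41, "ty": 0.12, "tz": -0.42, "wx": -0.012, "wy": 0.021, "wz": -0.001},
{"tx": -0.43, "ty": 0.11, "tz": -0.46, "wx": -0.013, "wy": 0.021, "wz": 0.000},
{"tx": -0.46, "ty": 0.10, "tz": -0.50, "wx": -0.015, "wy": 0.021, "wz": 0.001},
```

```bash
cat > plan1.py <<'E'
from kin import *
p,R,o=st();q0=o['joint_pos']
T=toolR(S,-.5)
pg=cov(S,(-.165,0,.011))[0]; qg,e1=ik(pg,T,np.r_[-.13,.49,2.3,2.75,.2,-2.3])
pp=cov(S,(-.165,0,.011+.06))[0]; Tp=Rot.from_euler('y',-.17)*T
qp,e2=ik(pp,Tp,qg)
print(pg,qg.round(3),e1);print(pp,qp.round(3),e2)
n=20;t=np.linspace(0,1,n+1)[:,None]
qs=q0+(qp-q0)*t
qs[:,4]=np.interp(t[:,0],[0,.3,.7,1],[q0[4],.28,.25,qp[4]])
emit(qs)
for q in qs[::4]: print(fk(q,k)[0].round(3))
E
python3 plan1.py
```

```text
[0.51203891 0.02841233 0.09129915] [-0.131  0.494  2.3    2.757  0.185 -2.383] 2.024063280840689e-11
[0.4820398  0.02818174 0.14326068] [-0.16   0.379  2.43   2.846  0.37  -2.494] 2.5217605420857913e-15
{"tx": -0.33, "ty": 0.59, "tz": 1.16, "wx": 0.048, "wy": 0.015, "wz": -0.012},
{"tx": -0.24, "ty": 0.56, "tz": 0.93, "wx": 0.040, "wy": 0.018, "wz": -0.016},
{"tx": -0.17, "ty": 0.53, "tz": 0.71, "wx": 0.032, "wy": 0.020, "wz": -0.019},
{"tx": -0.14, "ty": 0.49, "tz": 0.48, "wx": 0.024, "wy": 0.022, "wz": -0.021},
{"tx": -0.13, "ty": 0.45, "tz": 0.26, "wx": 0.016, "wy": 0.023, "wz": -0.022},
{"tx": -0.15, "ty": 0.41, "tz": 0.05, "wx": 0.007, "wy": 0.024, "wz": -0.021},
{"tx": -0.46, "ty": 0.38, "tz": 0.28, "wx": 0.017, "wy": 0.025, "wz": -0.009},
{"tx": -0.41, "ty": 0.35, "tz": 0.15, "wx": 0.012, "wy": 0.026, "wz": -0.011},
{"tx": -0.38, "ty": 0.31, "tz": 0.02, "wx": 0.007, "wy": 0.026, "wz": -0.012},
{"tx": -0.35, "ty": 0.28, "tz": -0.11, "wx": 0.002, "wy": 0.026, "wz": -0.013},
{"tx": -0.34, "ty": 0.25, "tz": -0.25, "wx": -0.003, "wy": 0.026, "wz": -0.013},
{"tx": -0.34, "ty": 0.22, "tz": -0.37, "wx": -0.007, "wy": 0.026, "wz": -0.012},
{"tx": -0.35, "ty": 0.19, "tz": -0.50, "wx": -0.012, "wy": 0.026, "wz": -0.012},
{"tx": -0.37, "ty": 0.17, "tz": -0.62, "wx": -0.016, "wy": 0.026, "wz": -0.010},
{"tx": -0.18, "ty": 0.15, "tz": -0.17, "wx": 0.002, "wy": 0.025, "wz": -0.017},
{"tx": -0.08, "ty": 0.12, "tz": -0.34, "wx": -0.005, "wy": 0.025, "wz": -0.020},
{"tx": -0.01, "ty": 0.08, "tz": -0.53, "wx": -0.012, "wy": 0.024, "wz": -0.023},
{"tx": 0.05, "ty": 0.05, "tz": -0.73, "wx": -0.019, "wy": 0.022, "wz": -0.024},
{"tx": 0.07, "ty": 0.02, "tz": -0.93, "wx": -0.026, "wy": 0.021, "wz": -0.025},
{"tx": 0.07, "ty": -0.01, "tz": -1.14, "wx": -0.034, "wy": 0.019, "wz": -0.024},
[0.505 0.026 0.227]
[0.506 0.06  0.205]
[0.504 0.072 0.187]
[0.497 0.07  0.169]
[0.49  0.059 0.154]
[0.482 0.028 0.143]
```

Emit:
apply_moves(series=[{"tx": -0.33,"ty": 0.59,"tz": 1.16,"wx": 0.048,"wy": 0.015,"wz": -0.012},{"tx": -0.24,"ty": 0.56,"tz": 0.93,"wx": 0.04,"wy": 0.018,"wz": -0.016},{"tx": -0.17,"ty": 0.53,"tz": 0.71,"wx": 0.032,"wy": 0.02,"wz": -0.019},{"tx": -0.14,"ty": 0.49,"tz": 0.48,"wx": 0.024,"wy": 0.022,"wz": -0.021},{"tx": -0.13,"ty": 0.45,"tz": 0.26,"wx": 0.016,"wy": 0.023,"wz": -0.022},{"tx": -0.15,"ty": 0.41,"tz": 0.05,"wx": 0.007,"wy": 0.024,"wz": -0.021},{"tx": -0.46,"ty": 0.38,"tz": 0.28,"wx": 0.017,"wy": 0.025,"wz": -0.009},{"tx": -0.41,"ty": 0.35,"tz": 0.15,"wx": 0.012,"wy": 0.026,"wz": -0.011},{"tx": -0.38,"ty": 0.31,"tz": 0.02,"wx": 0.007,"wy": 0.026,"wz": -0.012},{"tx": -0.35,"ty": 0.28,"tz": -0.11,"wx": 0.002,"wy": 0.026,"wz": -0.013}])

```text
time: 6.13
eef_pos: [0.5, 0.0732, 0.1769]
tool_rot: [-0.583, -0.129, -0.253, 0.761]
wrist_force: [0.8, 0.0, -0.4]
finger_gap: 0.0853
```

```bash
sed -i 's/^n=20/n=10/; s/\[0,.3,.7,1\],\[q0\[4\],.28,.25,qp\[4\]\]/[0,.5,1],[q0[4],.26,qp[4]]/' plan1.py; python3 - <<'E'
from kin import *
p,R,o=st();print(o['time'],o['joint_pos'].round(3),p.round(3))
E
python3 plan1.py
```

```text
6.1333 [-0.115  0.302  2.274  1.528  0.255 -1.385] [0.5   0.073 0.177]
[0.51203891 0.02841233 0.09129915] [-0.131  0.494  2.3    2.757  0.185 -2.383] 2.024063280840689e-11
[0.4820398  0.02818174 0.14326068] [-0.16   0.379  2.43   2.846  0.37  -2.494] 2.5217605420857913e-15
{"tx": -0.30, "ty": 0.22, "tz": -0.23, "wx": -0.000, "wy": 0.026, "wz": -0.012},
{"tx": -0.27, "ty": 0.19, "tz": -0.35, "wx": -0.005, "wy": 0.026, "wz": -0.012},
{"tx": -0.26, "ty": 0.17, "tz": -0.46, "wx": -0.009, "wy": 0.026, "wz": -0.013},
{"tx": -0.25, "ty": 0.15, "tz": -0.58, "wx": -0.013, "wy": 0.026, "wz": -0.012},
{"tx": -0.25, "ty": 0.12, "tz": -0.69, "wx": -0.017, "wy": 0.025, "wz": -0.012},
{"tx": -0.01, "ty": 0.11, "tz": -0.34, "wx": -0.003, "wy": 0.024, "wz": -0.021},
{"tx": 0.08, "ty": 0.08, "tz": -0.52, "wx": -0.010, "wy": 0.023, "wz": -0.023},
{"tx": 0.14, "ty": 0.05, "tz": -0.71, "wx": -0.017, "wy": 0.022, "wz": -0.025},
{"tx": 0.18, "ty": 0.02, "tz": -0.91, "wx": -0.024, "wy": 0.021, "wz": -0.026},
{"tx": 0.19, "ty": -0.01, "tz": -1.11, "wx": -0.032, "wy": 0.019, "wz": -0.026},
[0.497 0.079 0.174]
[0.489 0.068 0.158]
[0.486 0.048 0.148]
```

```bash
cat > kfit.py <<'E'
from kin import *
import json,os
p,R,o=st(); 
D=json.load(open('D.json')) if os.path.exists('D.json') else [([-1.2456,.49156,1.55943,0,1.09175,-.10562],[.26093,-.56767,.23073]),([-.731,.206,1.777,0,1.158,.409],[.4008,-.2711,.3116]),([-.069,.321,1.687,0,1.133,-.085],[.5426,.0283,.285]),([-.0899,.4481,2.1121,.2287,.1744,-.3169],[.551,.0266,.1257]),([-.089,.472,2.110,.264,.152,-.352],[.5554,.0267,.1145]),([-.101,.211,2.097,.107,.425,-.2],[.5052,.0263,.2287])]
D.append((list(o['joint_pos']),list(p)));json.dump(D,open('D.json','w'))
f=lambda k:np.concatenate([np.r_[fk(a,k)[0]-b]*1000 for a,b in D]+[np.r_[k[2],k[7]]*3])
s=least_squares(f,[.2,.57,0,.06,0,.4,.25,0],loss='soft_l1');print(s.x.round(4),f(s.x).round(1))
np.save('k.npy',s.x)
E
python3 kfit.py; python3 plan1.py
```

```text
[ 1.944e-01  5.864e-01  4.260e-02  6.630e-02 -4.000e-04  4.089e-01
  2.540e-01  1.700e-03] [-0.1  0.  -0.   0.1  0.  -0.  -0.   0.2  0.1 -0.2 -0.1 -0.6  0.2 -0.1
  0.5 -0.  -0.1 -0.  -0.   0.   0.1  0.1  0. ]
[0.51203891 0.02841233 0.09129915] [-0.102  0.496  2.297  2.831  0.181 -2.431] 6.384536574643131e-16
[0.4820398  0.02818174 0.14326068] [-0.124  0.381  2.426  2.906  0.364 -2.523] 2.886702709857556e-14
{"tx": -0.30, "ty": 0.24, "tz": -0.14, "wx": 0.002, "wy": 0.026, "wz": -0.013},
{"tx": -0.28, "ty": 0.21, "tz": -0.27, "wx": -0.003, "wy": 0.026, "wz": -0.013},
{"tx": -0.27, "ty": 0.18, "tz": -0.40, "wx": -0.008, "wy": 0.026, "wz": -0.013},
{"tx": -0.28, "ty": 0.16, "tz": -0.52, "wx": -0.012, "wy": 0.026, "wz": -0.013},
{"tx": -0.29, "ty": 0.13, "tz": -0.64, "wx": -0.017, "wy": 0.025, "wz": -0.012},
{"tx": -0.07, "ty": 0.11, "tz": -0.33, "wx": -0.004, "wy": 0.024, "wz": -0.021},
{"tx": -0.00, "ty": 0.08, "tz": -0.52, "wx": -0.011, "wy": 0.023, "wz": -0.023},
{"tx": 0.04, "ty": 0.05, "tz": -0.71, "wx": -0.018, "wy": 0.022, "wz": -0.025},
{"tx": 0.06, "ty": 0.01, "tz": -0.91, "wx": -0.026, "wy": 0.020, "wz": -0.025},
{"tx": 0.06, "ty": -0.02, "tz": -1.11, "wx": -0.033, "wy": 0.019, "wz": -0.025},
[0.5   0.073 0.177]
[0.493 0.065 0.161]
[0.488 0.047 0.149]
```

```bash
sed -i 's/toolR(S,-.5)/toolR(S,-.75)/' plan1.py; python3 plan1.py
```

```text
[0.51203891 0.02841233 0.09129915] [-0.102  0.496  2.297  2.831  0.181 -2.181] 4.878984946956307e-16
[0.4820398  0.02818174 0.14326068] [-0.124  0.381  2.426  2.906  0.364 -2.273] 2.237306432679939e-15
{"tx": -0.30, "ty": 0.24, "tz": -0.14, "wx": 0.002, "wy": 0.051, "wz": -0.013},
{"tx": -0.27, "ty": 0.21, "tz": -0.28, "wx": -0.002, "wy": 0.051, "wz": -0.013},
{"tx": -0.25, "ty": 0.18, "tz": -0.41, "wx": -0.007, "wy": 0.051, "wz": -0.014},
{"tx": -0.24, "ty": 0.16, "tz": -0.54, "wx": -0.011, "wy": 0.051, "wz": -0.014},
{"tx": -0.23, "ty": 0.13, "tz": -0.67, "wx": -0.015, "wy": 0.050, "wz": -0.014},
{"tx": -0.03, "ty": 0.11, "tz": -0.34, "wx": -0.001, "wy": 0.049, "wz": -0.021},
{"tx": 0.07, "ty": 0.08, "tz": -0.51, "wx": -0.007, "wy": 0.048, "wz": -0.025},
{"tx": 0.17, "ty": 0.05, "tz": -0.69, "wx": -0.013, "wy": 0.047, "wz": -0.028},
{"tx": 0.24, "ty": 0.01, "tz": -0.88, "wx": -0.020, "wy": 0.045, "wz": -0.030},
{"tx": 0.31, "ty": -0.02, "tz": -1.07, "wx": -0.027, "wy": 0.044, "wz": -0.032},
[0.5   0.073 0.177]
[0.493 0.065 0.161]
[0.488 0.047 0.149]
```

Emit:
apply_moves(series=[{"tx": -0.3,"ty": 0.24,"tz": -0.14,"wx": 0.002,"wy": 0.051,"wz": -0.013},{"tx": -0.27,"ty": 0.21,"tz": -0.28,"wx": -0.002,"wy": 0.051,"wz": -0.013},{"tx": -0.25,"ty": 0.18,"tz": -0.41,"wx": -0.007,"wy": 0.051,"wz": -0.014},{"tx": -0.24,"ty": 0.16,"tz": -0.54,"wx": -0.011,"wy": 0.051,"wz": -0.014},{"tx": -0.23,"ty": 0.13,"tz": -0.67,"wx": -0.015,"wy": 0.05,"wz": -0.014},{"tx": -0.03,"ty": 0.11,"tz": -0.34,"wx": -0.001,"wy": 0.049,"wz": -0.021},{"tx": 0.07,"ty": 0.08,"tz": -0.51,"wx": -0.007,"wy": 0.048,"wz": -0.025},{"tx": 0.17,"ty": 0.05,"tz": -0.69,"wx": -0.013,"wy": 0.047,"wz": -0.028},{"tx": 0.24,"ty": 0.01,"tz": -0.88,"wx": -0.02,"wy": 0.045,"wz": -0.03},{"tx": 0.31,"ty": 0,"tz": -1.07,"wx": -0.027,"wy": 0.044,"wz": -0.032}])

```text
time: 6.97
eef_pos: [0.482, 0.0278, 0.1431]
tool_rot: [-0.532, 0.018, -0.465, 0.708]
wrist_force: [0.5, 0.0, -0.4]
finger_gap: 0.0854
```

```bash
python3 kfit.py; cat > plan2.py <<'E'
import sys
from kin import *
import cv2
y=float(sys.argv[1]);phi=float(sys.argv[2]);out=float(sys.argv[3]);n=int(sys.argv[4])
p,R,o=st();q0=o['joint_pos'];print(o['time'],q0.round(3),p.round(4),o['wrist_force'].round(1))
T=toolR(S,phi)
pg=cov(S,(-.165,y,.011+out))[0]; print(ik(pg,T,np.r_[q0[0],.49,2.3,q0[3],.2,q0[5]]))
rel(pg,T); rows(pg,T,n)
E
python3 plan2.py 0 -.75 0 10
```

```text
[ 1.951e-01  5.868e-01  4.290e-02  6.600e-02 -1.000e-04  4.099e-01
  2.544e-01  9.000e-04] [-0.  -0.  -0.   0.1  0.   0.   0.   0.2  0.2 -0.3 -0.1 -0.8  0.1 -0.1
  0.3 -0.1 -0.  -0.1 -0.  -0.2  0.1  0.2  0.1  0.2  0.1  0. ]
6.9667 [-0.123  0.38   2.424  2.908  0.36  -2.274] [0.482  0.0278 0.1431] [ 0.5  0.  -0.4]
(array([-0.10088084,  0.49547173,  2.29617509,  2.83310705,  0.17940019,
       -2.18187098]), np.float64(1.7370511983332253e-10))
shift cm [-0.76  5.9  -0.64] norm 5.98 rot [-0.114 -0.     0.125]
[-0.08  0.59 -0.06] [-0.011 -0.     0.012]
[-0.07  0.59 -0.06] [-0.011 -0.     0.012]
[-0.06  0.59 -0.05] [-0.011 -0.     0.012]
[-0.05  0.59 -0.04] [-0.011 -0.     0.012]
[-0.05  0.6  -0.04] [-0.011 -0.     0.012]
[-0.04  0.6  -0.03] [-0.011 -0.     0.012]
[-0.03  0.6  -0.02] [-0.011 -0.     0.012]
[-0.02  0.6  -0.02] [-0.011 -0.     0.012]
[-0.02  0.6  -0.01] [-0.011 -0.     0.012]
[-0.01  0.6  -0.  ] [-0.011 -0.     0.012]
```

Emit:
apply_moves(series=[{"tx": -0.08,"ty": 0.59,"tz": -0.06,"wx": -0.011,"wy": 0,"wz": 0.012},{"tx": -0.07,"ty": 0.59,"tz": -0.06,"wx": -0.011,"wy": 0,"wz": 0.012},{"tx": -0.06,"ty": 0.59,"tz": -0.05,"wx": -0.011,"wy": 0,"wz": 0.012},{"tx": -0.05,"ty": 0.59,"tz": -0.04,"wx": -0.011,"wy": 0,"wz": 0.012},{"tx": -0.05,"ty": 0.6,"tz": -0.04,"wx": -0.011,"wy": 0,"wz": 0.012},{"tx": -0.04,"ty": 0.6,"tz": -0.03,"wx": -0.011,"wy": 0,"wz": 0.012},{"tx": -0.03,"ty": 0.6,"tz": -0.02,"wx": -0.011,"wy": 0,"wz": 0.012},{"tx": -0.02,"ty": 0.6,"tz": -0.02,"wx": -0.011,"wy": 0,"wz": 0.012},{"tx": -0.02,"ty": 0.6,"tz": -0.01,"wx": -0.011,"wy": 0,"wz": 0.012},{"tx": -0.01,"ty": 0.6,"tz": 0,"wx": -0.011,"wy": 0,"wz": 0.012}])

```text
time: 7.8
eef_pos: [0.513, 0.0291, 0.0923]
tool_rot: [-0.567, 0.074, -0.419, 0.705]
wrist_force: [-0.1, -0.9, -0.0]
finger_gap: 0.0852
```

```bash
python3 plan2.py 0 -.75 0 1; python3 - <<'E'
from h import *
import cv2
a=get_image('scene')[:,:,::-1]
cv2.imwrite('pics/s4z.png',cv2.resize(a[125:245,180:360],None,fx=4.4,fy=4.4,interpolation=cv2.INTER_CUBIC))
E
```

```text
7.8 [-0.1    0.495  2.297  2.838  0.186 -2.188] [0.513  0.0291 0.0923] [-0.1 -0.9 -0. ]
(array([-0.10088084,  0.49547173,  2.29617509,  2.83310705,  0.17940019,
       -2.18187098]), np.float64(1.484550364120707e-15))
shift cm [-0.06  0.03 -0.14] norm 0.15 rot [-0.006  0.003  0.005]
[-0.06  0.03 -0.14] [-0.006  0.003  0.005]
```

View pics/s4z.png

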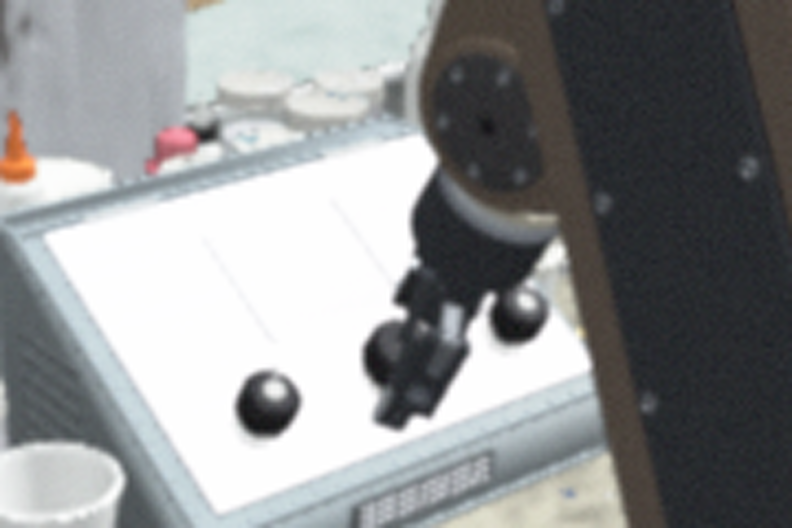

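The fingers straddle the middle knob: the knob is at (390,352) in the zoom and the near finger at (430,370). Closing the jaws.

Emit:
apply_moves(series=[{"tx": -0.06,"ty": 0,"tz": -0.1,"wx": 0,"wy": 0,"wz": 0},{"tx": 0,"ty": 0,"tz": 0,"wx": 0,"wy": 0,"wz": 0},{"tx": 0,"ty": 0,"tz": 0,"wx": 0,"wy": 0,"wz": 0},{"tx": 0,"ty": 0,"tz": 0,"wx": 0,"wy": 0,"wz": 0},{"tx": 0,"ty": 0,"tz": 0,"wx": 0,"wy": 0,"wz": 0},{"tx": 0,"ty": 0,"tz": 0,"wx": 0,"wy": 0,"wz": 0},{"tx": 0,"ty": 0,"tz": 0,"wx": 0,"wy": 0,"wz": 0},{"tx": 0,"ty": 0,"tz": 0,"wx": 0,"wy": 0,"wz": 0},{"tx": 0,"ty": 0,"tz": 0,"wx": 0,"wy": 0,"wz": 0},{"tx": 0,"ty": 0,"tz": 0,"wx": 0,"wy": 0,"wz": 0}], jaw=0)

```text
time: 8.68
eef_pos: [0.5107, 0.0292, 0.0924]
tool_rot: [-0.567, 0.074, -0.419, 0.705]
wrist_force: [-5.5, 5.3, 5.6]
finger_gap: 0.0406
```

```bash
cat > chk.py <<'E'
from kin import *
p,R,o=st();print(o['time'],o['joint_pos'].round(3),p.round(4),'gap',o['finger_gap'].round(4))
print('F tool',R.inv().apply(o['wrist_force']).round(2),'M tool',R.inv().apply(o['torque']).round(3))
C=coverR(S); l=C.inv().apply(p-cov(S,(0,0,0))[0]); print('tcp in cover',l.round(4))
ty=C.inv().apply(R.apply([0,1,0]));tx=C.inv().apply(R.apply([1,0,0]));print('axis',ty.round(3),'phi',np.arctan2(tx[1],tx[0]).round(3))
E
python3 chk.py
```

```text
Traceback (most recent call last):
  File "chk.py", line 2, in <module>
    p,R,o=st();print(o['time'],o['joint_pos'].round(3),p.round(4),'gap',o['finger_gap'].round(4))
                                                                        ^^^^^^^^^^^^^^^^^^^^^
AttributeError: 'float' object has no attribute 'round'
```

```bash
sed -i "s/o\['finger_gap'\].round(4)/round(o['finger_gap'],4)/" chk.py; python3 chk.py
```

```text
8.6833 [-0.101  0.493  2.303  2.841  0.192 -2.193] [0.5107 0.0292 0.0924] gap 0.0406
F tool [-5.01 -7.63  2.64] M tool [0.225 0.061 1.073]
tcp in cover [-0.1656  0.0008  0.0126]
axis [ 0.008  0.002 -1.   ] phi -0.747
```

Emit:
apply_moves(series=[{"tx": 0,"ty": 0,"tz": 0,"wx": 0,"wy": 0.1,"wz": 0},{"tx": 0,"ty": 0,"tz": 0,"wx": 0,"wy": 0.1,"wz": 0},{"tx": 0,"ty": 0,"tz": 0,"wx": 0,"wy": 0.1,"wz": 0},{"tx": 0,"ty": 0,"tz": 0,"wx": 0,"wy": 0.1,"wz": 0},{"tx": 0,"ty": 0,"tz": 0,"wx": 0,"wy": 0.1,"wz": 0},{"tx": 0,"ty": 0,"tz": 0,"wx": 0,"wy": 0.1,"wz": 0},{"tx": 0,"ty": 0,"tz": 0,"wx": 0,"wy": 0.1,"wz": 0},{"tx": 0,"ty": 0,"tz": 0,"wx": 0,"wy": 0.1,"wz": 0},{"tx": 0,"ty": 0,"tz": 0,"wx": 0,"wy": 0.1,"wz": 0},{"tx": 0,"ty": 0,"tz": 0,"wx": 0,"wy": 0.1,"wz": 0}])

```text
time: 9.52
eef_pos: [0.5102, 0.0307, 0.0921]
tool_rot: [0.297, -0.404, 0.639, -0.584]
wrist_force: [-6.8, 27.7, 4.7]
finger_gap: 0.0405
```

```bash
python3 chk.py
```

```text
9.5167 [-0.098  0.493  2.304  2.84   0.192 -1.189] [0.5102 0.0307 0.0921] gap 0.0405
F tool [-26.78  -7.27  -8.13] M tool [-1.515 -0.175  4.144]
tcp in cover [-0.1662  0.0023  0.0126]
axis [ 0.008  0.003 -1.   ] phi -1.748
```

Emit:
apply_moves(series=[{"tx": -0.1,"ty": 0,"tz": 0,"wx": 0,"wy": 0,"wz": 0},{"tx": -0.1,"ty": 0,"tz": 0,"wx": 0,"wy": 0,"wz": 0},{"tx": 0,"ty": 0,"tz": 0,"wx": 0,"wy": 0.04,"wz": 0},{"tx": 0,"ty": 0,"tz": 0,"wx": 0,"wy": 0.04,"wz": 0},{"tx": 0,"ty": 0,"tz": 0,"wx": 0,"wy": 0.04,"wz": 0},{"tx": 0,"ty": 0,"tz": 0,"wx": 0,"wy": 0.04,"wz": 0},{"tx": 0,"ty": 0,"tz": 0,"wx": 0,"wy": 0.04,"wz": 0},{"tx": 0,"ty": 0,"tz": 0,"wx": 0,"wy": 0.04,"wz": 0},{"tx": 0,"ty": 0,"tz": 0,"wx": 0,"wy": 0.04,"wz": 0},{"tx": 0,"ty": 0,"tz": 0,"wx": 0,"wy": 0.04,"wz": 0}])

```text
time: 10.35
eef_pos: [0.5103, 0.0316, 0.0922]
tool_rot: [0.192, -0.491, 0.678, -0.512]
wrist_force: [-7.7, 13.3, 4.7]
finger_gap: 0.0402
```

```bash
python3 chk.py
```

```text
10.35 [-0.094  0.493  2.302  2.853  0.189 -0.878] [0.5103 0.0316 0.0922] gap 0.0402
F tool [ -9.78  -7.86 -10.  ] M tool [-1.713 -0.141  1.127]
tcp in cover [-0.166   0.0032  0.0126]
axis [ 0.007  0.002 -1.   ] phi -2.067
```

Emit:
apply_moves(series=[{"tx": -0.07,"ty": 0,"tz": -0.07,"wx": 0,"wy": 0.05,"wz": 0},{"tx": 0,"ty": 0,"tz": 0,"wx": 0,"wy": 0.05,"wz": 0},{"tx": 0,"ty": 0,"tz": 0,"wx": 0,"wy": 0.05,"wz": 0},{"tx": 0,"ty": 0,"tz": 0,"wx": 0,"wy": 0.05,"wz": 0},{"tx": 0,"ty": 0,"tz": 0,"wx": 0,"wy": 0.05,"wz": 0},{"tx": 0,"ty": 0,"tz": 0,"wx": 0,"wy": 0.05,"wz": 0},{"tx": 0,"ty": 0,"tz": 0,"wx": 0,"wy": 0.05,"wz": 0},{"tx": 0,"ty": 0,"tz": 0,"wx": 0,"wy": 0.05,"wz": 0},{"tx": 0,"ty": 0,"tz": 0,"wx": 0,"wy": 0.05,"wz": 0},{"tx": 0,"ty": 0,"tz": 0,"wx": 0,"wy": 0.05,"wz": 0}])

```text
time: 11.18
eef_pos: [0.5109, 0.0325, 0.0925]
tool_rot: [0.017, -0.602, 0.705, -0.375]
wrist_force: [-5.5, 10.9, 8.1]
finger_gap: 0.0404
```

```bash
python3 chk.py
```

```text
11.1833 [-0.092  0.493  2.302  2.86   0.191 -0.383] [0.5109 0.0325 0.0925] gap 0.0404
F tool [-5.5  -9.77 -9.56] M tool [-1.685 -0.138  0.295]
tcp in cover [-0.1654  0.0041  0.0126]
axis [ 0.009  0.002 -1.   ] phi -2.568
```

Emit:
apply_moves(series=[{"tx": -0.05,"ty": 0,"tz": -0.06,"wx": 0,"wy": 0.05,"wz": 0},{"tx": -0.01,"ty": 0,"tz": 0,"wx": 0,"wy": 0.05,"wz": 0},{"tx": -0.01,"ty": 0,"tz": 0,"wx": 0,"wy": 0.05,"wz": 0},{"tx": -0.01,"ty": 0,"tz": 0,"wx": 0,"wy": 0.05,"wz": 0},{"tx": -0.01,"ty": 0,"tz": 0,"wx": 0,"wy": 0.05,"wz": 0},{"tx": -0.01,"ty": 0,"tz": 0,"wx": 0,"wy": 0.05,"wz": 0},{"tx": -0.01,"ty": 0,"tz": 0,"wx": 0,"wy": 0.05,"wz": 0},{"tx": -0.01,"ty": 0,"tz": 0,"wx": 0,"wy": 0.05,"wz": 0},{"tx": -0.01,"ty": 0,"tz": 0,"wx": 0,"wy": 0.05,"wz": 0},{"tx": -0.01,"ty": 0,"tz": 0,"wx": 0,"wy": 0.05,"wz": 0}])

```text
time: 12.02
eef_pos: [0.512, 0.0328, 0.0929]
tool_rot: [-0.158, -0.676, 0.687, -0.214]
wrist_force: [-2.9, 11.6, 2.3]
finger_gap: 0.0403
```

```bash
python3 chk.py
```

```text
12.0167 [-0.09   0.493  2.299  2.863  0.187  0.115] [0.512  0.0328 0.0929] gap 0.0403
F tool [  0.41  -3.39 -11.72] M tool [-1.869 -1.078 -0.298]
tcp in cover [-0.1642  0.0044  0.0124]
axis [ 0.009  0.001 -1.   ] phi -3.067
```

Emit:
apply_moves(series=[{"tx": 0,"ty": 0,"tz": -0.05,"wx": 0,"wy": 0.03,"wz": 0},{"tx": 0,"ty": 0,"tz": 0,"wx": 0,"wy": 0.03,"wz": 0},{"tx": 0,"ty": 0,"tz": 0,"wx": 0,"wy": 0.03,"wz": 0},{"tx": 0,"ty": 0,"tz": 0,"wx": 0,"wy": 0,"wz": 0},{"tx": 0,"ty": 0,"tz": 0,"wx": 0,"wy": 0,"wz": 0},{"tx": 0,"ty": 0,"tz": 0,"wx": 0,"wy": 0,"wz": 0},{"tx": 0,"ty": 0,"tz": 0,"wx": 0,"wy": 0,"wz": 0},{"tx": 0,"ty": 0,"tz": 0,"wx": 0,"wy": 0,"wz": 0},{"tx": 0,"ty": 0,"tz": 0,"wx": 0,"wy": 0,"wz": 0},{"tx": 0,"ty": 0,"tz": 0,"wx": 0,"wy": 0,"wz": 0}])

```text
time: 12.85
eef_pos: [0.5123, 0.0333, 0.0929]
tool_rot: [0.188, 0.685, -0.68, 0.184]
wrist_force: [-4.6, -1.9, 6.4]
finger_gap: 0.0404
```

```bash
python3 chk.py
```

```text
12.85 [-0.089  0.493  2.298  2.867  0.187  0.199] [0.5123 0.0333 0.0929] gap 0.0404
F tool [ 0.69 -7.9   1.9 ] M tool [ 0.231 -1.333 -0.386]
tcp in cover [-0.164   0.0048  0.0123]
axis [ 0.009  0.001 -1.   ] phi 3.128
```

```bash
cat > plan3.py <<'E'
import sys
from kin import *
# relative: y, phi, out, tilt, n
y,phi,out,tilt,n=[float(a) for a in sys.argv[1:6]];n=int(n)
p,R,o=st();q0=o['joint_pos']
T=Rot.from_euler('y',-tilt)*toolR(S,phi)
pg=cov(S,(-.164,y+.002,.011+out))[0]
sol,err=ik(pg,T,np.r_[q0[0],.45,2.35,q0[3],.25,q0[5]]);print(sol.round(3),err)
# stage path: rotvec in tool frame possibly >pi: use joint-agnostic split
ph0=float(sys.argv[6]) if len(sys.argv)>6 else None
w=(R.inv()*T).as_rotvec();
if ph0 is None:
    rr=[(w/n)]*n; 
else: # turn about tool y by ph0 total plus residual
    res=(Rot.from_rotvec([0,ph0,0]).inv()*(R.inv()*T)).as_rotvec(); print('res',res.round(3)); rr=None
dp=(pg-p)/n; Rc=R
for i in range(n):
    if rr is not None: wi=rr[i]; 
    else:
        f0,f1=i/n,(i+1)/n
        A=Rot.from_rotvec([0,ph0*f0,0])*Rot.from_rotvec(res*f0);B=Rot.from_rotvec([0,ph0*f1,0])*Rot.from_rotvec(res*f1)
        wi=(A.inv()*B).as_rotvec()
    d=Rc.inv().apply(dp)*100
    print('{"tx": %.2f, "ty": %.2f, "tz": %.2f, "wx": %.3f, "wy": %.3f, "wz": %.3f},'%(*d,*wi)); Rc=Rc*Rot.from_rotvec(wi)
E
python3 plan3.py 0 -3.155 .06 .17 7
```

```text
[-0.116  0.38   2.422  2.918  0.358  0.127] 2.7081069021590756e-12
{"tx": -0.01, "ty": -0.84, "tz": 0.04, "wx": 0.000, "wy": -0.000, "wz": 0.023},
{"tx": -0.03, "ty": -0.84, "tz": 0.04, "wx": 0.000, "wy": -0.000, "wz": 0.023},
{"tx": -0.05, "ty": -0.84, "tz": 0.04, "wx": 0.000, "wy": -0.000, "wz": 0.023},
{"tx": -0.07, "ty": -0.84, "tz": 0.04, "wx": 0.000, "wy": -0.000, "wz": 0.023},
{"tx": -0.08, "ty": -0.83, "tz": 0.04, "wx": 0.000, "wy": -0.000, "wz": 0.023},
{"tx": -0.10, "ty": -0.83, "tz": 0.04, "wx": 0.000, "wy": -0.000, "wz": 0.023},
{"tx": -0.12, "ty": -0.83, "tz": 0.04, "wx": 0.000, "wy": -0.000, "wz": 0.023},
```

Emit:
apply_moves(series=[{"tx": 0,"ty": 0,"tz": 0,"wx": 0,"wy": 0,"wz": 0},{"tx": 0,"ty": 0,"tz": 0,"wx": 0,"wy": 0,"wz": 0},{"tx": 0,"ty": 0,"tz": 0,"wx": 0,"wy": 0,"wz": 0},{"tx": 0,"ty": -0.84,"tz": 0.04,"wx": 0,"wy": 0,"wz": 0.023},{"tx": -0.03,"ty": -0.84,"tz": 0.04,"wx": 0,"wy": 0,"wz": 0.023},{"tx": -0.05,"ty": -0.84,"tz": 0.04,"wx": 0,"wy": 0,"wz": 0.023},{"tx": -0.07,"ty": -0.84,"tz": 0.04,"wx": 0,"wy": 0,"wz": 0.023},{"tx": -0.08,"ty": -0.83,"tz": 0.04,"wx": 0,"wy": 0,"wz": 0.023},{"tx": -0.1,"ty": -0.83,"tz": 0.04,"wx": 0,"wy": 0,"wz": 0.023},{"tx": -0.12,"ty": -0.83,"tz": 0.04,"wx": 0,"wy": 0,"wz": 0.023}], jaw=8.54)

```text
time: 13.68
eef_pos: [0.4827, 0.0301, 0.1443]
tool_rot: [0.244, 0.667, -0.662, 0.238]
wrist_force: [0.4, 0.3, 0.3]
finger_gap: 0.0854
```

```bash
python3 chk.py; python3 - <<'E'
from kin import *
q0=st()[2]['joint_pos']
for y in (.095,-.095):
  for phi in(-1.1,-.2,-.5):
    for j4 in (2.2,2.9,3.5):
      for tilt,out in((0,0),(.17,.06)):
        print(y,phi,tilt,[a.round(3) if hasattr(a,'round') else a for a in ik(cov(S,(-.164,y+.002,.011+out))[0],Rot.from_euler('y',-tilt)*toolR(S,phi),np.r_[0,.45,2.35,j4,.25,-2])])
E
python3 plan3.py .095 -1.1 .06 .17 20 -2.055
```

```text
13.6833 [-0.116  0.379  2.423  2.92   0.36   0.129] [0.4827 0.0301 0.1443] gap 0.0854
F tool [-0.5   0.01 -0.34] M tool [-0.01   0.003 -0.309]
tcp in cover [-0.1639  0.0019  0.0716]
axis [ 0.172 -0.002 -0.985] phi 3.125
0.095 -1.1 0 [array([ 0.149,  0.506,  2.252,  3.621,  0.153, -2.394]), np.float64(0.0)]
0.095 -1.1 0.17 [array([ 0.177,  0.395,  2.373,  3.483,  0.331, -2.235]), np.float64(0.0)]
0.095 -1.1 0 [array([ 0.149,  0.506,  2.252,  3.621,  0.153, -2.394]), np.float64(0.0)]
0.095 -1.1 0.17 [array([ 0.177,  0.395,  2.373,  3.483,  0.331, -2.235]), np.float64(0.0)]
0.095 -1.1 0 [array([ 0.149,  0.506,  2.252,  3.621,  0.153, -2.394]), np.float64(0.0)]
0.095 -1.1 0.17 [array([ 0.177,  0.395,  2.373,  3.483,  0.331, -2.235]), np.float64(0.0)]
0.095 -0.2 0 [array([ 0.104,  0.501,  2.249,  2.979,  0.116, -2.69 ]), np.float64(0.069)]
0.095 -0.2 0.17 [array([ 0.095,  0.382,  2.371,  2.974,  0.279, -2.69 ]), np.float64(0.11)]
0.095 -0.2 0 [array([ 0.104,  0.501,  2.249,  2.979,  0.116, -2.69 ]), np.float64(0.069)]
0.095 -0.2 0.17 [array([ 0.095,  0.382,  2.371,  2.974,  0.279, -2.69 ]
[... 3401 characters left out ...]
0.21, "wx": -0.000, "wy": -0.103, "wz": -0.000},
{"tx": -0.45, "ty": 0.00, "tz": -0.16, "wx": -0.000, "wy": -0.103, "wz": -0.000},
{"tx": -0.46, "ty": 0.00, "tz": -0.12, "wx": -0.000, "wy": -0.103, "wz": -0.000},
{"tx": -0.47, "ty": 0.00, "tz": -0.07, "wx": -0.000, "wy": -0.103, "wz": -0.000},
{"tx": -0.48, "ty": 0.00, "tz": -0.02, "wx": -0.000, "wy": -0.103, "wz": -0.000},
{"tx": -0.47, "ty": 0.00, "tz": 0.03, "wx": -0.000, "wy": -0.103, "wz": -0.000},
{"tx": -0.47, "ty": 0.00, "tz": 0.08, "wx": -0.000, "wy": -0.103, "wz": -0.000},
{"tx": -0.46, "ty": 0.00, "tz": 0.12, "wx": -0.000, "wy": -0.103, "wz": -0.000},
{"tx": -0.44, "ty": 0.00, "tz": 0.17, "wx": -0.000, "wy": -0.103, "wz": -0.000},
```

Emit:
apply_moves(series=[{"tx": 0.01,"ty": 0,"tz": -0.48,"wx": 0,"wy": -0.103,"wz": 0},{"tx": -0.04,"ty": 0,"tz": -0.47,"wx": 0,"wy": -0.103,"wz": 0},{"tx": -0.09,"ty": 0,"tz": -0.47,"wx": 0,"wy": -0.103,"wz": 0},{"tx": -0.14,"ty": 0,"tz": -0.46,"wx": 0,"wy": -0.103,"wz": 0},{"tx": -0.18,"ty": 0,"tz": -0.44,"wx": 0,"wy": -0.103,"wz": 0},{"tx": -0.23,"ty": 0,"tz": -0.42,"wx": 0,"wy": -0.103,"wz": 0},{"tx": -0.27,"ty": 0,"tz": -0.39,"wx": 0,"wy": -0.103,"wz": 0},{"tx": -0.31,"ty": 0,"tz": -0.36,"wx": 0,"wy": -0.103,"wz": 0},{"tx": -0.34,"ty": 0,"tz": -0.33,"wx": 0,"wy": -0.103,"wz": 0},{"tx": -0.38,"ty": 0,"tz": -0.29,"wx": 0,"wy": -0.103,"wz": 0}])

```text
time: 14.52
eef_pos: [0.4826, 0.0779, 0.1439]
tool_rot: [0.116, -0.462, 0.696, -0.537]
wrist_force: [-0.5, 0.4, 0.3]
finger_gap: 0.0855
```

Emit:
apply_moves(series=[{"tx": -0.4,"ty": 0,"tz": -0.25,"wx": 0,"wy": -0.103,"wz": 0},{"tx": -0.43,"ty": 0,"tz": -0.21,"wx": 0,"wy": -0.103,"wz": 0},{"tx": -0.45,"ty": 0,"tz": -0.16,"wx": 0,"wy": -0.103,"wz": 0},{"tx": -0.46,"ty": 0,"tz": -0.12,"wx": 0,"wy": -0.103,"wz": 0},{"tx": -0.47,"ty": 0,"tz": -0.07,"wx": 0,"wy": -0.103,"wz": 0},{"tx": -0.48,"ty": 0,"tz": -0.02,"wx": 0,"wy": -0.103,"wz": 0},{"tx": -0.47,"ty": 0,"tz": 0.03,"wx": 0,"wy": -0.103,"wz": 0},{"tx": -0.47,"ty": 0,"tz": 0.08,"wx": 0,"wy": -0.103,"wz": 0},{"tx": -0.46,"ty": 0,"tz": 0.12,"wx": 0,"wy": -0.103,"wz": 0},{"tx": -0.44,"ty": 0,"tz": 0.17,"wx": 0,"wy": -0.103,"wz": 0}])

```text
time: 15.35
eef_pos: [0.4822, 0.1253, 0.1438]
tool_rot: [-0.444, 0.138, -0.549, 0.695]
wrist_force: [-0.1, -0.2, 0.1]
finger_gap: 0.0855
```

```bash
python3 chk.py; python3 plan3.py .095 -1.1 0 0 10; python3 - <<'E'
from h import *
import cv2
c=C['top'];u=np.array([*(uz('top',(84,290))),1]);d=c['R'].T@np.linalg.inv(c['intrinsics'])@u;o=-c['R'].T@c['t'];print('cup',o+d*(.089-o[2])/d[2])
a=get_image('scene')[:,:,::-1]
cv2.imwrite('pics/s5z.png',cv2.resize(a[125:245,180:360],None,fx=4.4,fy=4.4,interpolation=cv2.INTER_CUBIC))
a=get_image('top')[:,:,::-1]
cv2.imwrite('pics/t5z.png',cv2.resize(a[140:250,165:360],None,fx=4,fy=4,interpolation=cv2.INTER_CUBIC))
E
```

```text
15.35 [ 0.178  0.395  2.373  3.487  0.332 -2.246] [0.4822 0.1253 0.1438] gap 0.0855
F tool [ 0.18 -0.18 -0.09] M tool [-0.238 -0.037  0.101]
tcp in cover [-0.1639  0.0971  0.071 ]
axis [ 0.17  -0.002 -0.985] phi -1.099
[ 0.149  0.506  2.252  3.621  0.153 -2.394] 1.1911196548021294e-11
{"tx": -0.05, "ty": 0.59, "tz": -0.09, "wx": -0.015, "wy": 0.001, "wz": 0.008},
{"tx": -0.04, "ty": 0.59, "tz": -0.08, "wx": -0.015, "wy": 0.001, "wz": 0.008},
{"tx": -0.04, "ty": 0.59, "tz": -0.07, "wx": -0.015, "wy": 0.001, "wz": 0.008},
{"tx": -0.03, "ty": 0.60, "tz": -0.06, "wx": -0.015, "wy": 0.001, "wz": 0.008},
{"tx": -0.03, "ty": 0.60, "tz": -0.06, "wx": -0.015, "wy": 0.001, "wz": 0.008},
{"tx": -0.02, "ty": 0.60, "tz": -0.05, "wx": -0.015, "wy": 0.001, "wz": 0.008},
{"tx": -0.02, "ty": 0.60, "tz": -0.04, "wx": -0.015, "wy": 0.001, "wz": 0.008},
{"tx": -0.01, "ty": 0.60, "tz": -0.03, "wx": -0.015, "wy": 0.001, "wz": 0.008},
{"tx": -0.01, "ty": 0.60, "tz": -0.02, "wx": -0.015, "wy": 0.001, "wz": 0.008},
{"tx": -0.00, "ty": 0.60, "tz": -0.01, "wx": -0.015, "wy": 0.001, "wz": 0.008},
cup [0.53319292 0.24326609 0.089     ]
```

View pics/s5z.png

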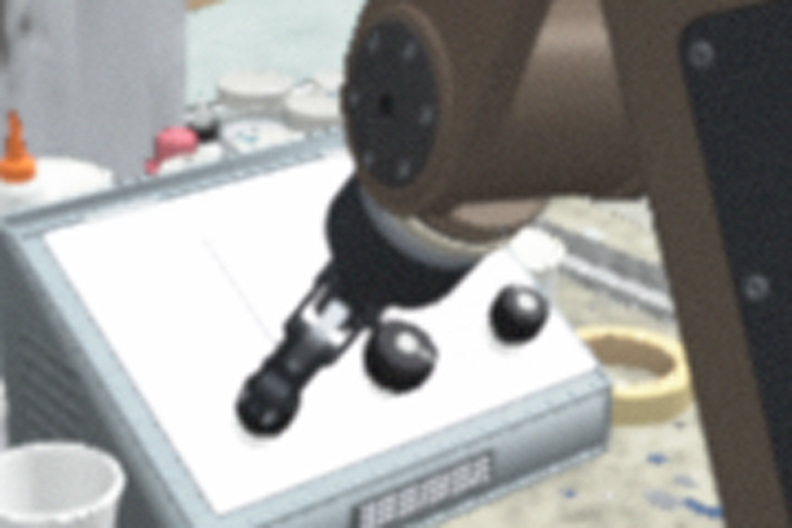

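View pics/t5z.png

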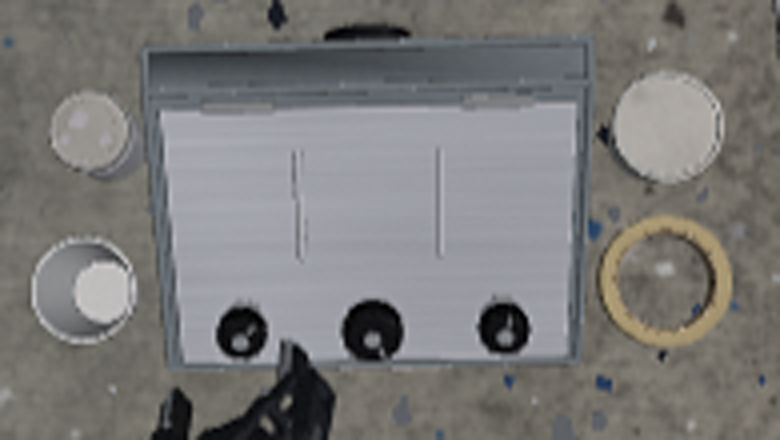

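The top view shows the middle knob's pointer has moved from up-right to down-right, about 2.2 rad, which matches the turn. The fingers are lined up above the left knob and well clear of the cup. Going down.

Emit:
apply_moves(series=[{"tx": -0.05,"ty": 0.59,"tz": -0.09,"wx": -0.015,"wy": 0,"wz": 0.008},{"tx": -0.04,"ty": 0.59,"tz": -0.08,"wx": -0.015,"wy": 0,"wz": 0.008},{"tx": -0.04,"ty": 0.59,"tz": -0.07,"wx": -0.015,"wy": 0,"wz": 0.008},{"tx": -0.03,"ty": 0.6,"tz": -0.06,"wx": -0.015,"wy": 0,"wz": 0.008},{"tx": -0.03,"ty": 0.6,"tz": -0.06,"wx": -0.015,"wy": 0,"wz": 0.008},{"tx": -0.02,"ty": 0.6,"tz": -0.05,"wx": -0.015,"wy": 0,"wz": 0.008},{"tx": -0.02,"ty": 0.6,"tz": -0.04,"wx": -0.015,"wy": 0,"wz": 0.008},{"tx": -0.01,"ty": 0.6,"tz": -0.03,"wx": -0.015,"wy": 0,"wz": 0.008},{"tx": -0.01,"ty": 0.6,"tz": -0.02,"wx": -0.015,"wy": 0,"wz": 0.008},{"tx": 0,"ty": 0.6,"tz": -0.01,"wx": -0.015,"wy": 0,"wz": 0.008}])

```text
time: 16.28
eef_pos: [0.5127, 0.1254, 0.0908]
tool_rot: [-0.488, 0.199, -0.509, 0.681]
wrist_force: [0.4, -0.8, -1.0]
finger_gap: 0.0852
```

Emit:
apply_moves(series=[{"tx": 0,"ty": 0,"tz": 0,"wx": 0,"wy": 0,"wz": 0},{"tx": 0,"ty": 0,"tz": 0,"wx": 0,"wy": 0,"wz": 0},{"tx": 0,"ty": 0,"tz": 0,"wx": 0,"wy": 0,"wz": 0},{"tx": 0,"ty": 0,"tz": 0,"wx": 0,"wy": 0,"wz": 0},{"tx": 0,"ty": 0,"tz": 0,"wx": 0,"wy": 0,"wz": 0},{"tx": 0,"ty": 0,"tz": 0,"wx": 0,"wy": 0,"wz": 0},{"tx": 0,"ty": 0,"tz": 0,"wx": 0,"wy": 0,"wz": 0},{"tx": 0,"ty": 0,"tz": 0,"wx": 0,"wy": 0,"wz": 0},{"tx": 0,"ty": 0,"tz": 0,"wx": 0,"wy": 0,"wz": 0},{"tx": 0,"ty": 0,"tz": 0,"wx": 0,"wy": 0,"wz": 0}], jaw=0)

```text
time: 17.12
eef_pos: [0.5118, 0.1259, 0.0916]
tool_rot: [-0.488, 0.198, -0.509, 0.681]
wrist_force: [-4.2, 3.4, 4.5]
finger_gap: 0.0326
```

```bash
python3 chk.py
```

```text
17.1167 [ 0.149  0.506  2.252  3.611  0.152 -2.387] [0.5118 0.1259 0.0916] gap 0.0326
F tool [-3.67 -5.99  0.37] M tool [-0.052  0.066  0.796]
tcp in cover [-0.1644  0.0974  0.011 ]
axis [-0.     0.002 -1.   ] phi -1.097
```

Emit:
apply_moves(series=[{"tx": -0.03,"ty": 0,"tz": 0,"wx": 0,"wy": 0.1,"wz": 0},{"tx": 0,"ty": 0,"tz": 0,"wx": 0,"wy": 0.1,"wz": 0},{"tx": 0,"ty": 0,"tz": 0,"wx": 0,"wy": 0.1,"wz": 0},{"tx": 0,"ty": 0,"tz": 0,"wx": 0,"wy": 0.1,"wz": 0},{"tx": 0,"ty": 0,"tz": 0,"wx": 0,"wy": 0.1,"wz": 0},{"tx": 0,"ty": 0,"tz": 0,"wx": 0,"wy": 0.1,"wz": 0},{"tx": 0,"ty": 0,"tz": 0,"wx": 0,"wy": 0.1,"wz": 0},{"tx": 0,"ty": 0,"tz": 0,"wx": 0,"wy": 0.1,"wz": 0},{"tx": 0,"ty": 0,"tz": 0,"wx": 0,"wy": 0.1,"wz": 0},{"tx": 0,"ty": 0,"tz": 0,"wx": 0,"wy": 0.1,"wz": 0}])

```text
time: 17.95
eef_pos: [0.5118, 0.126, 0.0916]
tool_rot: [0.182, -0.502, 0.681, -0.501]
wrist_force: [-3.9, 1.6, 5.0]
finger_gap: 0.0322
```

```bash
python3 chk.py
```

```text
17.95 [ 0.149  0.506  2.252  3.612  0.152 -1.383] [0.5118 0.126  0.0916] gap 0.0322
F tool [-0.96 -6.26 -1.53] M tool [-0.423 -0.132  0.078]
tcp in cover [-0.1644  0.0976  0.011 ]
axis [ 0.     0.002 -1.   ] phi -2.102
```

Well centred. Continuing slowly.

Emit:
apply_moves(series=[{"tx": 0,"ty": 0,"tz": 0,"wx": 0,"wy": 0.05,"wz": 0},{"tx": 0,"ty": 0,"tz": 0,"wx": 0,"wy": 0.05,"wz": 0},{"tx": 0,"ty": 0,"tz": 0,"wx": 0,"wy": 0.05,"wz": 0},{"tx": 0,"ty": 0,"tz": 0,"wx": 0,"wy": 0.05,"wz": 0},{"tx": 0,"ty": 0,"tz": 0,"wx": 0,"wy": 0.05,"wz": 0},{"tx": 0,"ty": 0,"tz": 0,"wx": 0,"wy": 0.05,"wz": 0},{"tx": 0,"ty": 0,"tz": 0,"wx": 0,"wy": 0.05,"wz": 0},{"tx": 0,"ty": 0,"tz": 0,"wx": 0,"wy": 0.05,"wz": 0},{"tx": 0,"ty": 0,"tz": 0,"wx": 0,"wy": 0.05,"wz": 0},{"tx": 0,"ty": 0,"tz": 0,"wx": 0,"wy": 0.05,"wz": 0}])

```text
time: 18.78
eef_pos: [0.5118, 0.126, 0.0917]
tool_rot: [0.009, -0.61, 0.705, -0.362]
wrist_force: [-2.4, 2.7, 5.0]
finger_gap: 0.0324
```

```bash
python3 chk.py
```

```text
18.7833 [ 0.15   0.506  2.252  3.612  0.152 -0.885] [0.5118 0.126  0.0917] gap 0.0324
F tool [-1.76 -5.54 -2.08] M tool [-0.425 -0.065 -0.105]
tcp in cover [-0.1644  0.0976  0.011 ]
axis [ 0.     0.002 -1.   ] phi -2.599
```

Emit:
apply_moves(series=[{"tx": 0,"ty": 0,"tz": 0,"wx": 0,"wy": 0.05,"wz": 0},{"tx": 0,"ty": 0,"tz": 0,"wx": 0,"wy": 0.05,"wz": 0},{"tx": 0,"ty": 0,"tz": 0,"wx": 0,"wy": 0.05,"wz": 0},{"tx": 0,"ty": 0,"tz": 0,"wx": 0,"wy": 0.05,"wz": 0},{"tx": 0,"ty": 0,"tz": 0,"wx": 0,"wy": 0.05,"wz": 0},{"tx": 0,"ty": 0,"tz": 0,"wx": 0,"wy": 0.05,"wz": 0},{"tx": 0,"ty": 0,"tz": 0,"wx": 0,"wy": 0.05,"wz": 0},{"tx": 0,"ty": 0,"tz": 0,"wx": 0,"wy": 0.05,"wz": 0},{"tx": 0,"ty": 0,"tz": 0,"wx": 0,"wy": 0.05,"wz": 0},{"tx": 0,"ty": 0,"tz": 0,"wx": 0,"wy": 0.05,"wz": 0}])

```text
time: 19.62
eef_pos: [0.5119, 0.1259, 0.0915]
tool_rot: [-0.165, -0.68, 0.685, -0.201]
wrist_force: [-2.4, 0.3, 1.9]
finger_gap: 0.0321
```

```bash
python3 chk.py
```

```text
19.6167 [ 0.149  0.507  2.252  3.611  0.153 -0.386] [0.5119 0.1259 0.0915] gap 0.0321
F tool [ 1.05 -2.86 -0.33] M tool [-0.147 -0.853 -0.335]
tcp in cover [-0.1644  0.0975  0.0109]
axis [ 0.     0.002 -1.   ] phi -3.097
```

Emit:
apply_moves(series=[{"tx": 0,"ty": 0,"tz": 0,"wx": 0,"wy": 0.03,"wz": 0},{"tx": 0,"ty": 0,"tz": 0,"wx": 0,"wy": 0.03,"wz": 0},{"tx": 0,"ty": 0,"tz": 0,"wx": 0,"wy": 0.03,"wz": 0},{"tx": 0,"ty": 0,"tz": 0,"wx": 0,"wy": 0.03,"wz": 0},{"tx": 0,"ty": 0,"tz": 0,"wx": 0,"wy": 0.03,"wz": 0},{"tx": 0,"ty": 0,"tz": 0,"wx": 0,"wy": 0,"wz": 0},{"tx": 0,"ty": 0,"tz": 0,"wx": 0,"wy": 0,"wz": 0},{"tx": 0,"ty": 0,"tz": 0,"wx": 0,"wy": 0,"wz": 0},{"tx": 0,"ty": 0,"tz": 0,"wx": 0,"wy": 0,"wz": 0},{"tx": 0,"ty": 0,"tz": 0,"wx": 0,"wy": 0,"wz": 0}])

```text
time: 20.45
eef_pos: [0.5119, 0.1259, 0.0915]
tool_rot: [0.215, 0.693, -0.671, 0.15]
wrist_force: [-3.7, 0.8, 6.2]
finger_gap: 0.0323
```

```bash
python3 chk.py;  python3 plan3.py .095 3.03 .06 .17 7
```

```text
20.45 [ 0.149  0.507  2.251  3.612  0.152 -0.239] [0.5119 0.1259 0.0915] gap 0.0323
F tool [ 0.24 -7.21 -0.81] M tool [-0.319 -0.869 -0.424]
tcp in cover [-0.1644  0.0975  0.0108]
axis [-0.     0.002 -1.   ] phi 3.038
[ 0.177  0.395  2.373  3.483  0.331 -0.082] 3.083488306216159e-14
{"tx": -0.01, "ty": -0.86, "tz": 0.01, "wx": -0.002, "wy": 0.001, "wz": 0.024},
{"tx": -0.03, "ty": -0.86, "tz": 0.00, "wx": -0.002, "wy": 0.001, "wz": 0.024},
{"tx": -0.05, "ty": -0.86, "tz": 0.00, "wx": -0.002, "wy": 0.001, "wz": 0.024},
{"tx": -0.07, "ty": -0.86, "tz": -0.00, "wx": -0.002, "wy": 0.001, "wz": 0.024},
{"tx": -0.09, "ty": -0.86, "tz": -0.00, "wx": -0.002, "wy": 0.001, "wz": 0.024},
{"tx": -0.11, "ty": -0.85, "tz": -0.00, "wx": -0.002, "wy": 0.001, "wz": 0.024},
{"tx": -0.13, "ty": -0.85, "tz": -0.01, "wx": -0.002, "wy": 0.001, "wz": 0.024},
```

Emit:
apply_moves(series=[{"tx": 0,"ty": 0,"tz": 0,"wx": 0,"wy": 0,"wz": 0},{"tx": 0,"ty": 0,"tz": 0,"wx": 0,"wy": 0,"wz": 0},{"tx": 0,"ty": 0,"tz": 0,"wx": 0,"wy": 0,"wz": 0},{"tx": -0.01,"ty": -0.86,"tz": 0,"wx": 0,"wy": 0,"wz": 0.024},{"tx": -0.03,"ty": -0.86,"tz": 0,"wx": 0,"wy": 0,"wz": 0.024},{"tx": -0.05,"ty": -0.86,"tz": 0,"wx": 0,"wy": 0,"wz": 0.024},{"tx": -0.07,"ty": -0.86,"tz": 0,"wx": 0,"wy": 0,"wz": 0.024},{"tx": -0.09,"ty": -0.86,"tz": 0,"wx": 0,"wy": 0,"wz": 0.024},{"tx": -0.11,"ty": -0.85,"tz": 0,"wx": 0,"wy": 0,"wz": 0.024},{"tx": -0.13,"ty": -0.85,"tz": 0,"wx": 0,"wy": 0,"wz": 0.024}], jaw=8.54)

```text
time: 21.28
eef_pos: [0.4823, 0.1253, 0.1444]
tool_rot: [0.274, 0.672, -0.656, 0.206]
wrist_force: [-0.9, -0.7, -1.3]
finger_gap: 0.0852
```

```bash
python3 chk.py;  python3 plan3.py -.095 -.6 .06 .17 25 -2.64|cut -c1-200; python3 - <<'E'
from h import *
import cv2
a=get_image('top')[:,:,::-1]
cv2.imwrite('pics/t6z.png',cv2.resize(a[140:250,165:360],None,fx=4,fy=4,interpolation=cv2.INTER_CUBIC))
E
```

```text
21.2833 [ 0.189  0.394  2.368  3.56   0.33  -0.153] [0.4823 0.1253 0.1444] gap 0.0852
F tool [1.44 0.42 0.8 ] M tool [ 0.031 -0.028 -0.335]
tcp in cover [-0.1636  0.0971  0.0715]
axis [ 0.169 -0.017 -0.986] phi 3.035
[-0.405  0.384  2.408  2.414  0.394 -2.179] 8.405358035677219e-15
res [ 0.013 -0.007  0.008]
{"tx": -0.08, "ty": 0.01, "tz": 0.76, "wx": 0.001, "wy": -0.106, "wz": 0.000},
{"tx": 0.00, "ty": 0.01, "tz": 0.76, "wx": 0.000, "wy": -0.106, "wz": 0.000},
{"tx": 0.08, "ty": 0.02, "tz": 0.76, "wx": 0.000, "wy": -0.106, "wz": 0.000},
{"tx": 0.16, "ty": 0.02, "tz": 0.74, "wx": 0.000, "wy": -0.106, "wz": 0.001},
{"tx": 0.24, "ty": 0.02, "tz": 0.72, "wx": 0.000, "wy": -0.106, "wz": 0.001},
{"tx": 0.32, "ty": 0.02, "tz": 0.69, "wx": 0.000, "wy": -0.106, "wz": 0.001},
{"tx": 0.39, "ty": 0.02, "tz": 0.65, "wx": 0.000, "wy": -0.106, "wz": 0.001},
{"tx": 0.45, "ty": 0.02, "tz": 0.61, "wx": 0.000, "wy": -0.106, "wz": 0.001},
{"tx": 0.52, "ty": 0.02, "tz": 0.56, "wx": 0.000, "wy": -0.106, "wz": 0.001},
{"tx": 0.57, "ty": 0.02, "tz": 0.50, "wx": 0.000, "wy": -0.106, "wz": 0.001},
{"tx": 0.
[... 479 characters left out ...]
0.01, "tz": -0.02, "wx": -0.000, "wy": -0.106, "wz": 0.001},
{"tx": 0.75, "ty": 0.01, "tz": -0.10, "wx": -0.000, "wy": -0.106, "wz": 0.001},
{"tx": 0.74, "ty": 0.01, "tz": -0.18, "wx": -0.000, "wy": -0.106, "wz": 0.001},
{"tx": 0.72, "ty": 0.01, "tz": -0.25, "wx": -0.000, "wy": -0.106, "wz": 0.001},
{"tx": 0.69, "ty": 0.01, "tz": -0.33, "wx": -0.000, "wy": -0.106, "wz": 0.001},
{"tx": 0.65, "ty": 0.01, "tz": -0.40, "wx": -0.000, "wy": -0.106, "wz": 0.002},
{"tx": 0.60, "ty": 0.00, "tz": -0.46, "wx": -0.000, "wy": -0.106, "wz": 0.002},
{"tx": 0.55, "ty": 0.00, "tz": -0.53, "wx": -0.000, "wy": -0.106, "wz": 0.002},
{"tx": 0.49, "ty": 0.00, "tz": -0.58, "wx": -0.000, "wy": -0.106, "wz": 0.002},
```

View pics/t6z.png

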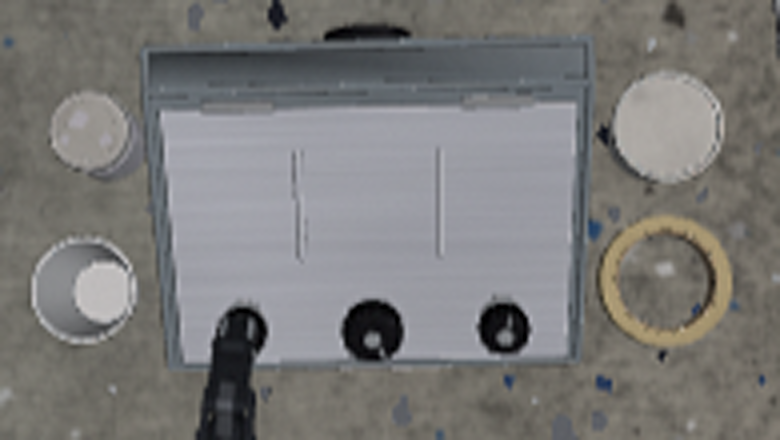

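```bash
python3 plan3.py -.095 -.85 .06 .17 20 -2.395
```

```text
[-0.405  0.384  2.408  2.414  0.394 -1.929] 2.134067001324169e-11
res [ 0.01  -0.002  0.012]
{"tx": -0.10, "ty": 0.02, "tz": 0.95, "wx": 0.000, "wy": -0.120, "wz": 0.001},
{"tx": 0.02, "ty": 0.02, "tz": 0.95, "wx": 0.000, "wy": -0.120, "wz": 0.001},
{"tx": 0.13, "ty": 0.02, "tz": 0.94, "wx": 0.000, "wy": -0.120, "wz": 0.001},
{"tx": 0.24, "ty": 0.02, "tz": 0.92, "wx": 0.000, "wy": -0.120, "wz": 0.001},
{"tx": 0.35, "ty": 0.02, "tz": 0.88, "wx": 0.000, "wy": -0.120, "wz": 0.001},
{"tx": 0.45, "ty": 0.02, "tz": 0.84, "wx": 0.000, "wy": -0.120, "wz": 0.001},
{"tx": 0.55, "ty": 0.02, "tz": 0.78, "wx": 0.000, "wy": -0.120, "wz": 0.001},
{"tx": 0.64, "ty": 0.02, "tz": 0.70, "wx": -0.000, "wy": -0.120, "wz": 0.001},
{"tx": 0.72, "ty": 0.02, "tz": 0.62, "wx": -0.000, "wy": -0.120, "wz": 0.001},
{"tx": 0.79, "ty": 0.02, "tz": 0.53, "wx": -0.000, "wy": -0.120, "wz": 0.001},
{"tx": 0.84, "ty": 0.02, "tz": 0.44, "wx": -0.000, "wy": -0.120, "wz": 0.001},
{"tx": 0.89, "ty": 0.02, "tz": 0.33, "wx": -0.000, "wy": -0.120, "wz": 0.001},
{"tx": 0.92, "ty": 0.02, "tz": 0.22, "wx": -0.000, "wy": -0.120, "wz": 0.001},
{"tx": 0.94, "ty": 0.02, "tz": 0.11, "wx": -0.000, "wy": -0.120, "wz": 0.001},
{"tx": 0.95, "ty": 0.02, "tz": -0.00, "wx": -0.001, "wy": -0.120, "wz": 0.001},
{"tx": 0.94, "ty": 0.01, "tz": -0.12, "wx": -0.001, "wy": -0.120, "wz": 0.002},
{"tx": 0.92, "ty": 0.01, "tz": -0.23, "wx": -0.001, "wy": -0.120, "wz": 0.002},
{"tx": 0.89, "ty": 0.01, "tz": -0.34, "wx": -0.001, "wy": -0.120, "wz": 0.002},
{"tx": 0.84, "ty": 0.01, "tz": -0.44, "wx": -0.001, "wy": -0.120, "wz": 0.002},
{"tx": 0.78, "ty": 0.01, "tz": -0.54, "wx": -0.001, "wy": -0.120, "wz": 0.002},
```

Emit:
apply_moves(series=[{"tx": -0.1,"ty": 0,"tz": 0.95,"wx": 0,"wy": -0.12,"wz": 0.001},{"tx": 0.02,"ty": 0,"tz": 0.95,"wx": 0,"wy": -0.12,"wz": 0.001},{"tx": 0.13,"ty": 0,"tz": 0.94,"wx": 0,"wy": -0.12,"wz": 0.001},{"tx": 0.24,"ty": 0,"tz": 0.92,"wx": 0,"wy": -0.12,"wz": 0.001},{"tx": 0.35,"ty": 0,"tz": 0.88,"wx": 0,"wy": -0.12,"wz": 0.001},{"tx": 0.45,"ty": 0,"tz": 0.84,"wx": 0,"wy": -0.12,"wz": 0.001},{"tx": 0.55,"ty": 0,"tz": 0.78,"wx": 0,"wy": -0.12,"wz": 0.001},{"tx": 0.64,"ty": 0,"tz": 0.7,"wx": 0,"wy": -0.12,"wz": 0.001},{"tx": 0.72,"ty": 0,"tz": 0.62,"wx": 0,"wy": -0.12,"wz": 0.001},{"tx": 0.79,"ty": 0,"tz": 0.53,"wx": 0,"wy": -0.12,"wz": 0.001}])

```text
time: 22.17
eef_pos: [0.4823, 0.0298, 0.1449]
tool_rot: [0.144, -0.436, 0.695, -0.554]
wrist_force: [0.2, 0.7, -0.6]
finger_gap: 0.0854
```

Emit:
apply_moves(series=[{"tx": 0.84,"ty": 0.02,"tz": 0.44,"wx": 0,"wy": -0.12,"wz": 0.001},{"tx": 0.89,"ty": 0.02,"tz": 0.33,"wx": 0,"wy": -0.12,"wz": 0.001},{"tx": 0.92,"ty": 0.02,"tz": 0.22,"wx": 0,"wy": -0.12,"wz": 0.001},{"tx": 0.94,"ty": 0.02,"tz": 0.11,"wx": 0,"wy": -0.12,"wz": 0.001},{"tx": 0.95,"ty": 0.02,"tz": 0,"wx": 0,"wy": -0.12,"wz": 0.001},{"tx": 0.94,"ty": 0.01,"tz": -0.12,"wx": 0,"wy": -0.12,"wz": 0.002},{"tx": 0.92,"ty": 0.01,"tz": -0.23,"wx": 0,"wy": -0.12,"wz": 0.002},{"tx": 0.89,"ty": 0.01,"tz": -0.34,"wx": 0,"wy": -0.12,"wz": 0.002},{"tx": 0.84,"ty": 0.01,"tz": -0.44,"wx": 0,"wy": -0.12,"wz": 0.002},{"tx": 0.78,"ty": 0.01,"tz": -0.54,"wx": 0,"wy": -0.12,"wz": 0.002}])

```text
time: 23.0
eef_pos: [0.4837, -0.0651, 0.1442]
tool_rot: [-0.508, 0.049, -0.488, 0.708]
wrist_force: [0.1, -0.6, -0.4]
finger_gap: 0.0854
```

```bash
python3 chk.py;  python3 plan3.py -.095 -.85 0 0 10; python3 - <<'E'
from h import *
import cv2
a=get_image('top')[:,:,::-1]
cv2.imwrite('pics/t7z.png',cv2.resize(a[140:250,165:360],None,fx=4,fy=4,interpolation=cv2.INTER_CUBIC))
E
```

```text
23.0 [-0.409  0.384  2.408  2.402  0.398 -1.93 ] [ 0.4837 -0.0651  0.1442] gap 0.0854
F tool [ 0.34  0.38 -0.6 ] M tool [-0.179 -0.013  0.202]
tcp in cover [-0.1637 -0.0933  0.0714]
axis [ 0.172  0.002 -0.985] phi -0.847
[-0.337  0.498  2.281  2.238  0.217 -1.701] 4.556792406686254e-12
{"tx": -0.07, "ty": 0.59, "tz": -0.08, "wx": -0.013, "wy": 0.001, "wz": 0.011},
{"tx": -0.07, "ty": 0.60, "tz": -0.07, "wx": -0.013, "wy": 0.001, "wz": 0.011},
{"tx": -0.06, "ty": 0.60, "tz": -0.06, "wx": -0.013, "wy": 0.001, "wz": 0.011},
{"tx": -0.05, "ty": 0.60, "tz": -0.06, "wx": -0.013, "wy": 0.001, "wz": 0.011},
{"tx": -0.04, "ty": 0.60, "tz": -0.05, "wx": -0.013, "wy": 0.001, "wz": 0.011},
{"tx": -0.04, "ty": 0.60, "tz": -0.04, "wx": -0.013, "wy": 0.001, "wz": 0.011},
{"tx": -0.03, "ty": 0.60, "tz": -0.03, "wx": -0.013, "wy": 0.001, "wz": 0.011},
{"tx": -0.02, "ty": 0.60, "tz": -0.02, "wx": -0.013, "wy": 0.001, "wz": 0.011},
{"tx": -0.02, "ty": 0.60, "tz": -0.02, "wx": -0.013, "wy": 0.001, "wz": 0.011},
{"tx": -0.01, "ty": 0.60, "tz": -0.01, "wx": -0.013, "wy": 0.001, "wz": 0.011},
```

View pics/t7z.png

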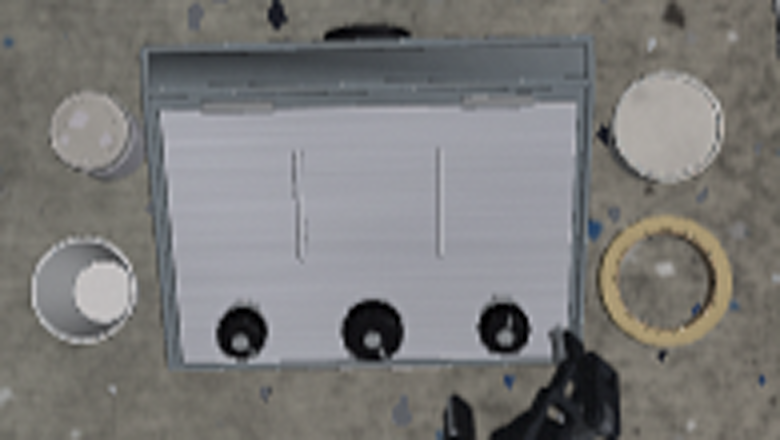

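The left knob's pointer (241,352) has turned to pointing down, as expected, and the jaws straddle the right knob at (504,327). Going down.

Emit:
apply_moves(series=[{"tx": -0.07,"ty": 0.59,"tz": -0.08,"wx": -0.013,"wy": 0,"wz": 0.011},{"tx": -0.07,"ty": 0.6,"tz": -0.07,"wx": -0.013,"wy": 0,"wz": 0.011},{"tx": -0.06,"ty": 0.6,"tz": -0.06,"wx": -0.013,"wy": 0,"wz": 0.011},{"tx": -0.05,"ty": 0.6,"tz": -0.06,"wx": -0.013,"wy": 0,"wz": 0.011},{"tx": -0.04,"ty": 0.6,"tz": -0.05,"wx": -0.013,"wy": 0,"wz": 0.011},{"tx": -0.04,"ty": 0.6,"tz": -0.04,"wx": -0.013,"wy": 0,"wz": 0.011},{"tx": -0.03,"ty": 0.6,"tz": -0.03,"wx": -0.013,"wy": 0,"wz": 0.011},{"tx": -0.02,"ty": 0.6,"tz": -0.02,"wx": -0.013,"wy": 0,"wz": 0.011},{"tx": -0.02,"ty": 0.6,"tz": -0.02,"wx": -0.013,"wy": 0,"wz": 0.011},{"tx": -0.01,"ty": 0.6,"tz": -0.01,"wx": -0.013,"wy": 0,"wz": 0.011}])

```text
time: 23.88
eef_pos: [0.5139, -0.0641, 0.0912]
tool_rot: [-0.549, 0.111, -0.445, 0.699]
wrist_force: [0.6, -0.1, 0.2]
finger_gap: 0.0855
```

Emit:
apply_moves(series=[{"tx": 0,"ty": 0,"tz": 0,"wx": 0,"wy": 0,"wz": 0},{"tx": 0,"ty": 0,"tz": 0,"wx": 0,"wy": 0,"wz": 0},{"tx": 0,"ty": 0,"tz": 0,"wx": 0,"wy": 0,"wz": 0},{"tx": 0,"ty": 0,"tz": 0,"wx": 0,"wy": 0,"wz": 0},{"tx": 0,"ty": 0,"tz": 0,"wx": 0,"wy": 0,"wz": 0},{"tx": 0,"ty": 0,"tz": 0,"wx": 0,"wy": 0,"wz": 0},{"tx": 0,"ty": 0,"tz": 0,"wx": 0,"wy": 0,"wz": 0},{"tx": 0,"ty": 0,"tz": 0,"wx": 0,"wy": 0,"wz": 0},{"tx": 0,"ty": 0,"tz": 0,"wx": 0,"wy": 0,"wz": 0},{"tx": 0,"ty": 0,"tz": 0,"wx": 0,"wy": 0,"wz": 0}], jaw=0)

```text
time: 24.72
eef_pos: [0.5133, -0.0643, 0.0921]
tool_rot: [-0.548, 0.111, -0.446, 0.699]
wrist_force: [-3.9, 0.2, 6.5]
finger_gap: 0.0322
```

```bash
python3 chk.py
```

```text
24.7167 [-0.336  0.497  2.283  2.256  0.218 -1.721] [ 0.5133 -0.0643  0.0921] gap 0.0322
F tool [-0.24 -7.56  0.08] M tool [-0.206  0.035  0.178]
tcp in cover [-0.1641 -0.0927  0.0114]
axis [ 0.002 -0.002 -1.   ] phi -0.846
```

Emit:
apply_moves(series=[{"tx": 0,"ty": 0,"tz": 0,"wx": 0,"wy": 0.1,"wz": 0},{"tx": 0,"ty": 0,"tz": 0,"wx": 0,"wy": 0.1,"wz": 0},{"tx": 0,"ty": 0,"tz": 0,"wx": 0,"wy": 0.1,"wz": 0},{"tx": 0,"ty": 0,"tz": 0,"wx": 0,"wy": 0.1,"wz": 0},{"tx": 0,"ty": 0,"tz": 0,"wx": 0,"wy": 0.1,"wz": 0},{"tx": 0,"ty": 0,"tz": 0,"wx": 0,"wy": 0.1,"wz": 0},{"tx": 0,"ty": 0,"tz": 0,"wx": 0,"wy": 0.1,"wz": 0},{"tx": 0,"ty": 0,"tz": 0,"wx": 0,"wy": 0.1,"wz": 0},{"tx": 0,"ty": 0,"tz": 0,"wx": 0,"wy": 0.1,"wz": 0},{"tx": 0,"ty": 0,"tz": 0,"wx": 0,"wy": 0.1,"wz": 0}])

```text
time: 25.55
eef_pos: [0.5133, -0.0641, 0.092]
tool_rot: [0.266, -0.434, 0.654, -0.56]
wrist_force: [-3.5, 2.1, 6.2]
finger_gap: 0.0326
```

```bash
python3 chk.py
```

```text
25.55 [-0.336  0.497  2.283  2.255  0.218 -0.716] [ 0.5133 -0.0641  0.092 ] gap 0.0326
F tool [-2.03 -7.07 -0.49] M tool [-0.422 -0.127  0.092]
tcp in cover [-0.1642 -0.0925  0.0114]
axis [ 0.002 -0.002 -1.   ] phi -1.851
```

Emit:
apply_moves(series=[{"tx": 0,"ty": 0,"tz": 0,"wx": 0,"wy": 0.05,"wz": 0},{"tx": 0,"ty": 0,"tz": 0,"wx": 0,"wy": 0.05,"wz": 0},{"tx": 0,"ty": 0,"tz": 0,"wx": 0,"wy": 0.05,"wz": 0},{"tx": 0,"ty": 0,"tz": 0,"wx": 0,"wy": 0.05,"wz": 0},{"tx": 0,"ty": 0,"tz": 0,"wx": 0,"wy": 0.05,"wz": 0},{"tx": 0,"ty": 0,"tz": 0,"wx": 0,"wy": 0.05,"wz": 0},{"tx": 0,"ty": 0,"tz": 0,"wx": 0,"wy": 0.05,"wz": 0},{"tx": 0,"ty": 0,"tz": 0,"wx": 0,"wy": 0.05,"wz": 0},{"tx": 0,"ty": 0,"tz": 0,"wx": 0,"wy": 0.05,"wz": 0},{"tx": 0,"ty": 0,"tz": 0,"wx": 0,"wy": 0.05,"wz": 0}])

```text
time: 26.38
eef_pos: [0.5133, -0.064, 0.0921]
tool_rot: [0.097, -0.558, 0.7, -0.436]
wrist_force: [-5.6, 2.5, 6.2]
finger_gap: 0.0322
```

```bash
python3 chk.py
```

```text
26.3833 [-0.336  0.497  2.283  2.255  0.218 -0.219] [ 0.5133 -0.064   0.0921] gap 0.0322
F tool [-0.64 -8.16 -2.97] M tool [-0.478 -0.131 -0.037]
tcp in cover [-0.1641 -0.0924  0.0114]
axis [ 0.002 -0.002 -1.   ] phi -2.348
```

Emit:
apply_moves(series=[{"tx": 0,"ty": 0,"tz": 0,"wx": 0,"wy": 0.05,"wz": 0},{"tx": 0,"ty": 0,"tz": 0,"wx": 0,"wy": 0.05,"wz": 0},{"tx": 0,"ty": 0,"tz": 0,"wx": 0,"wy": 0.05,"wz": 0},{"tx": 0,"ty": 0,"tz": 0,"wx": 0,"wy": 0.05,"wz": 0},{"tx": 0,"ty": 0,"tz": 0,"wx": 0,"wy": 0.05,"wz": 0},{"tx": 0,"ty": 0,"tz": 0,"wx": 0,"wy": 0.05,"wz": 0},{"tx": 0,"ty": 0,"tz": 0,"wx": 0,"wy": 0.05,"wz": 0},{"tx": 0,"ty": 0,"tz": 0,"wx": 0,"wy": 0.05,"wz": 0},{"tx": 0,"ty": 0,"tz": 0,"wx": 0,"wy": 0.05,"wz": 0},{"tx": 0,"ty": 0,"tz": 0,"wx": 0,"wy": 0.05,"wz": 0}])

```text
time: 27.22
eef_pos: [0.5133, -0.064, 0.0921]
tool_rot: [-0.08, -0.648, 0.702, -0.284]
wrist_force: [-4.2, 3.2, 6.3]
finger_gap: 0.032
```

```bash
python3 chk.py
```

```text
27.2167 [-0.336  0.497  2.283  2.255  0.218  0.281] [ 0.5133 -0.064   0.0921] gap 0.032
F tool [-0.46 -7.56 -3.23] M tool [-0.441 -0.101 -0.247]
tcp in cover [-0.1641 -0.0924  0.0114]
axis [ 0.002 -0.002 -1.   ] phi -2.848
```

Emit:
apply_moves(series=[{"tx": 0,"ty": 0,"tz": 0,"wx": 0,"wy": 0.05,"wz": 0},{"tx": 0,"ty": 0,"tz": 0,"wx": 0,"wy": 0.05,"wz": 0},{"tx": 0,"ty": 0,"tz": 0,"wx": 0,"wy": 0.05,"wz": 0},{"tx": 0,"ty": 0,"tz": 0,"wx": 0,"wy": 0.05,"wz": 0},{"tx": 0,"ty": 0,"tz": 0,"wx": 0,"wy": 0.05,"wz": 0},{"tx": 0,"ty": 0,"tz": 0,"wx": 0,"wy": 0.05,"wz": 0},{"tx": 0,"ty": 0,"tz": 0,"wx": 0,"wy": 0.05,"wz": 0},{"tx": 0,"ty": 0,"tz": 0,"wx": 0,"wy": 0.05,"wz": 0},{"tx": 0,"ty": 0,"tz": 0,"wx": 0,"wy": 0.05,"wz": 0},{"tx": 0,"ty": 0,"tz": 0,"wx": 0,"wy": 0.05,"wz": 0}])

```text
time: 28.05
eef_pos: [0.5135, -0.0643, 0.092]
tool_rot: [0.25, 0.698, -0.661, 0.115]
wrist_force: [-2.2, -6.3, 2.7]
finger_gap: 0.0328
```

```bash
python3 chk.py
```

```text
28.05 [-0.336  0.497  2.282  2.254  0.217  0.78 ] [ 0.5135 -0.0643  0.092 ] gap 0.0328
F tool [-0.69 -3.43  6.26] M tool [ 1.111 -1.159 -0.228]
tcp in cover [-0.1641 -0.0927  0.0112]
axis [ 0.002 -0.002 -1.   ] phi 2.937
```

Emit:
apply_moves(series=[{"tx": 0,"ty": 0,"tz": 0,"wx": 0,"wy": 0.03,"wz": 0},{"tx": 0,"ty": 0,"tz": 0,"wx": 0,"wy": 0.03,"wz": 0},{"tx": 0,"ty": 0,"tz": 0,"wx": 0,"wy": 0.03,"wz": 0},{"tx": 0,"ty": 0,"tz": 0,"wx": 0,"wy": 0.03,"wz": 0},{"tx": 0,"ty": 0,"tz": 0,"wx": 0,"wy": 0,"wz": 0},{"tx": 0,"ty": 0,"tz": 0,"wx": 0,"wy": 0,"wz": 0},{"tx": 0,"ty": 0,"tz": 0,"wx": 0,"wy": 0,"wz": 0},{"tx": 0,"ty": 0,"tz": 0,"wx": 0,"wy": 0,"wz": 0},{"tx": 0,"ty": 0,"tz": 0,"wx": 0,"wy": 0,"wz": 0},{"tx": 0,"ty": 0,"tz": 0,"wx": 0,"wy": 0,"wz": 0}])

```text
time: 28.88
eef_pos: [0.5133, -0.0647, 0.0919]
tool_rot: [0.289, 0.704, -0.645, 0.074]
wrist_force: [-2.3, -4.6, 3.7]
finger_gap: 0.0322
```

```bash
python3 chk.py;  python3 plan3.py -.095 2.82 .06 .17 7
```

```text
28.8833 [-0.336  0.498  2.282  2.255  0.217  0.897] [ 0.5133 -0.0647  0.0919] gap 0.0322
F tool [-1.27 -4.33  4.41] M tool [ 0.911 -0.713 -0.258]
tcp in cover [-0.1642 -0.0931  0.0112]
axis [ 0.001 -0.003 -1.   ] phi 2.819
[-0.405  0.384  2.408  2.414  0.394  0.684] 2.613891556799585e-15
{"tx": -0.00, "ty": -0.85, "tz": -0.00, "wx": -0.008, "wy": -0.000, "wz": 0.023},
{"tx": -0.02, "ty": -0.85, "tz": -0.01, "wx": -0.008, "wy": -0.000, "wz": 0.023},
{"tx": -0.04, "ty": -0.85, "tz": -0.01, "wx": -0.008, "wy": -0.000, "wz": 0.023},
{"tx": -0.06, "ty": -0.85, "tz": -0.02, "wx": -0.008, "wy": -0.000, "wz": 0.023},
{"tx": -0.08, "ty": -0.85, "tz": -0.03, "wx": -0.008, "wy": -0.000, "wz": 0.023},
{"tx": -0.10, "ty": -0.85, "tz": -0.03, "wx": -0.008, "wy": -0.000, "wz": 0.023},
{"tx": -0.12, "ty": -0.85, "tz": -0.04, "wx": -0.008, "wy": -0.000, "wz": 0.023},
```

Emit:
apply_moves(series=[{"tx": 0,"ty": 0,"tz": 0,"wx": 0,"wy": 0,"wz": 0},{"tx": 0,"ty": 0,"tz": 0,"wx": 0,"wy": 0,"wz": 0},{"tx": 0,"ty": 0,"tz": 0,"wx": 0,"wy": 0,"wz": 0},{"tx": 0,"ty": -0.85,"tz": 0,"wx": -0.008,"wy": 0,"wz": 0.023},{"tx": -0.02,"ty": -0.85,"tz": -0.01,"wx": -0.008,"wy": 0,"wz": 0.023},{"tx": -0.04,"ty": -0.85,"tz": -0.01,"wx": -0.008,"wy": 0,"wz": 0.023},{"tx": -0.06,"ty": -0.85,"tz": -0.02,"wx": -0.008,"wy": 0,"wz": 0.023},{"tx": -0.08,"ty": -0.85,"tz": -0.03,"wx": -0.008,"wy": 0,"wz": 0.023},{"tx": -0.1,"ty": -0.85,"tz": -0.03,"wx": -0.008,"wy": 0,"wz": 0.023},{"tx": -0.12,"ty": -0.85,"tz": -0.04,"wx": -0.008,"wy": 0,"wz": 0.023}], jaw=8.54)

```text
time: 29.72
eef_pos: [0.4835, -0.0643, 0.1439]
tool_rot: [0.343, 0.696, -0.616, 0.134]
wrist_force: [-0.3, 0.7, -0.2]
finger_gap: 0.0853
```

Emit:
apply_moves(series=[{"tx": 0,"ty": -0.8,"tz": 0,"wx": 0,"wy": 0,"wz": 0},{"tx": 0,"ty": -0.8,"tz": 0,"wx": 0,"wy": 0,"wz": 0},{"tx": 0,"ty": -0.8,"tz": 0,"wx": 0,"wy": 0,"wz": 0},{"tx": 0,"ty": -0.8,"tz": 0,"wx": 0,"wy": 0,"wz": 0},{"tx": 0,"ty": -0.8,"tz": 0,"wx": 0,"wy": 0,"wz": 0},{"tx": 0,"ty": -0.8,"tz": 0,"wx": 0,"wy": 0,"wz": 0},{"tx": 0,"ty": 0,"tz": 0,"wx": 0,"wy": 0,"wz": 0},{"tx": 0,"ty": 0,"tz": 0,"wx": 0,"wy": 0,"wz": 0},{"tx": 0,"ty": 0,"tz": 0,"wx": 0,"wy": 0,"wz": 0},{"tx": 0,"ty": 0,"tz": 0,"wx": 0,"wy": 0,"wz": 0}])

```text
time: 30.55
eef_pos: [0.4531, -0.0646, 0.18]
tool_rot: [0.343, 0.696, -0.617, 0.133]
wrist_force: [-0.5, -0.2, -0.1]
finger_gap: 0.0853
```

```bash
python3 chk.py; python3 - <<'E'
from h import *
import cv2
a=get_image('top')[:,:,::-1]
cv2.imwrite('pics/t8z.png',cv2.resize(a[140:250,165:360],None,fx=4,fy=4,interpolation=cv2.INTER_CUBIC))
a=get_image('scene')[:,:,::-1]
cv2.imwrite('pics/s8z.png',cv2.resize(a[145:265,160:340],None,fx=4.4,fy=4.4,interpolation=cv2.INTER_CUBIC))
E
```

```text
30.55 [-0.448  0.256  2.433  2.144  0.342  0.935] [ 0.4531 -0.0646  0.18  ] gap 0.0853
F tool [ 0.37 -0.22  0.32] M tool [ 0.081 -0.001 -0.22 ]
tcp in cover [-0.1723 -0.0926  0.1176]
axis [ 0.171  0.    -0.985] phi 2.813
```

View pics/t8z.png

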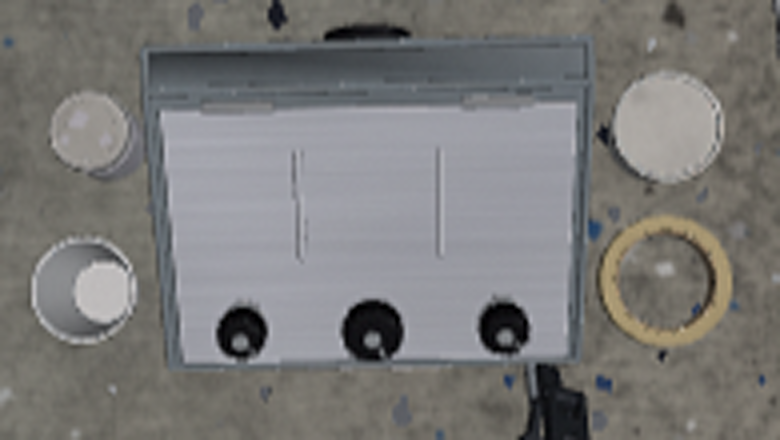

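View pics/s8z.png

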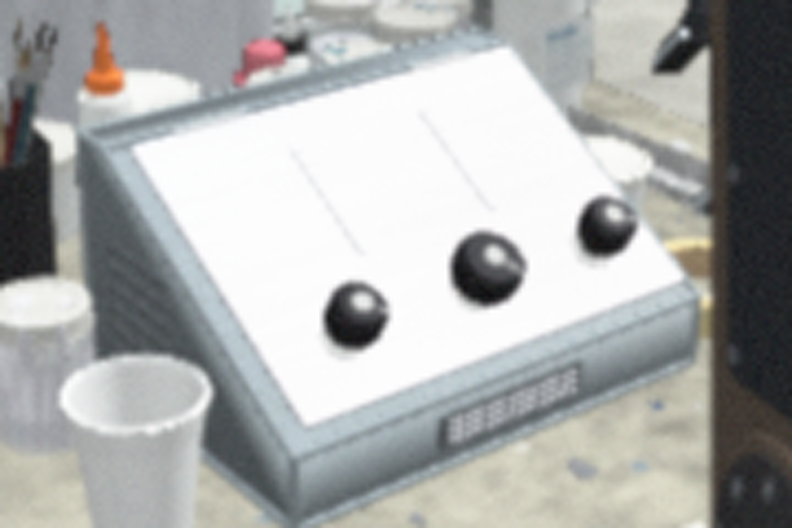

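```bash
python3 -c "
from station import job
print(job.close_job())"
```

```text
the job is handed in; nothing more can be done
None
```

I pressed the filter cover shut and screwed the knobs in, middle first, then left, then right. The job was handed in at about 30.7 s of the 72 s allowed.

- **Cover:** the closed fingertips pushed it down until it bottomed out at about 44 N. A fit to the camera images taken straight afterwards gave an opening of 0.001 rad, good to about 0.01 rad. The last images show it lying the same way.
- **Knobs:** each turned freely at about 0.1 N m, then the torque rose sharply and the pads slipped against the stop.

| Knob | Turn (rad) | Highest torque seen (N m) |
|---|---|---|
| Middle | about 2.3 | 1.3 |
| Left | 1.5–2.0 | 0.87 |
| Right | 2.0–2.5 | 1.16 |

- **Pointers and other things:** all three pointers have visibly turned. The cup, tape, jar and tub look unmoved, and the gripper is open and clear with no force reading.

Three things were off along the way:
- My first image-based position for the middle knob was about 2 mm off. That caused a side force of about 27 N partway through its turn; I corrected it there and allowed for it on the other two knobs.
- The bottom edge of the extractor's front did not match its stated size in the images (about 4 pixels off), so I left those points out of the later fit.
- For the right knob, the final holding torque dropped to 0.7 N m from its 1.16 N m peak. I took this as the pads slipping against the stop.

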